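# Hold the hardness gauge on the ring of a rod grip set between centres

### The arm

A 6-joint arm with a two-finger parallel gripper is mounted at the origin on the work surface. World frame = base frame: x ahead of the robot, y to its left, z up, the work surface at z = 0. Lengths are in m, angles in rad, forces in N, time in s.
With the tool pointing down it reaches from about 0.35 to 0.875 m from the base axis. Payload 4.2 kg.
Tool frame: the origin (TCP) lies midway between the tips of the shut fingers; the grasp point (between the pads) lies 19 mm behind it; z points along the fingers, x is the direction in which the jaws open and shut, and the axes are right-handed (so a half turn about z gives the same grasp; the last joint's range is limited). The gripper opens to 85 mm and grips with 20 to 120 N. Pads are 22 mm wide; open, the fingers measure 114 mm over their backs; the gripper's body (76 mm by 85 mm) begins 54 mm behind the grasp point. The pads swing forward as they close: fully open they stand 13 mm farther back than shut.
Start: joints at [1.498, 0.385, 0.008, 0, -1.194, -0.259], TCP at [0.204, 0.591, 0.231] pointing down, gripper open.
Joint ranges: [-3.14, 3.14], [-1.21, 2.06], [-1.07, 1.41], [-3.16, 2.05], [-2.99, -0.16], [-3.1, 3.1]. Speed limits (rad/s): [2.79, 2.79, 3.14, 3.14, 3.14, 3.14].

### API

Orientations are given as a 3x3 rotation matrix whose columns are the frame's x, y, z axes.
In Python, from station import get_state, get_image, camera_model, finish_job, find_in, spot_point gives the robot as it stands.
- The arm moves only by the tool carry_out, never from a script. Its argument "commands" is a list of rows, each a list of 4 numbers: the shift along the tool's x, y, z in cm, then the turn about the tool's z in degrees. A call has exactly 8 rows; each row is the pose to reach, as a shift and turn from the pose commanded when the call began, along the tool's axes at that moment; what a row does not reach only later rows make up. A row lasts 1/12 s, in which the tool goes at most 41.7 mm and 7.16 degrees, less where a joint would pass 70% of its speed; a pose out of reach is approached as far as the arm can. A call with a gripper value outside its range is refused whole. "claw" is the gripper command: -1 is fully open, 1 is shut, values between are in proportion, set as the call begins (left out, the last holds). The fingers move at their own pace and stop on an object; "force" is the grip in N (left out, the last holds). Time passes only in rows, so rows that repeat a pose let the fingers close, or fill a call up. It gives the time, the measured TCP pose, the force and the opening at its end, in the units of the state.
- get_state(): the state, without advancing time (a new reading comes with each control period).
- get_image(name): name is "scene" or "top" or "wrist"; returns the picture (420x560x3 uint8, red, green, blue); there is no depth.
- camera_model(name): a dict with "fx", "fy", "cx", "cy" (pixels), "extrinsics" (4x4, takes a point from camera to world coordinates). Camera axes: x right, y up, looking along -z (the intrinsics and any distortion apply to the point x, -y, -z); pixel columns grow to the right and rows downward; lengths in m; the calibration is good to about 2 mm. A picture is of the moment at which its call begins: read the wrist's pose just before it. camera_model takes no time and is no camera call; for the wrist camera it gives the pose at the moment of the call.
- finish_job(): hands the job in, once; it reports no verdict.
Trained networks look in the newest picture that a camera, given by its name, has taken for a name from the list of things; names that differ only in an ending like _2 or _b are one class to them, and where a whole thing is asked for, a point or a joint stands for the part that bears it (a point fixed in the world has none). Each returns a list of dicts, best first, with "p" (0 to 1); they miss things now and then, are a little off and sometimes report something else, mostly with a low value. They report only what shows in the picture. A call takes as long as a camera call.
- find_in(name, camera): "centre" ([column, row] in pixels, amid what is visible of it).
- spot_point(name, camera): "centre" ([column, row] in pixels: a listed point, or the origin of a listed thing).
The state is a dict: "time": time; "joint_pos": joint angles; "joint_velocities": joint speeds; "joint_efforts": joint torques, N m; "position": TCP position; "tool_rot": TCP orientation; "wrist_force": force on the tool from outside, world axes, zero at the start; "moment": the same for the moment, N m; "opening": opening from 0.0 (shut) to 1.0 (fully open).
Only numpy, scipy, OpenCV 4.12 (cv2) and the standard library are available. Lean on these libraries where they do the work, as an engineer would, in place of code of your own. Each camera call takes 0.05 s, during which the arm holds its last target.

### The job

Take the long fishing-rod grip with the painted ring from the wooden rack, set it between the two cone centres of the small rod lathe and slide the tailstock up until both cones sit in its bore, then let go of it. Then take the hand-held hardness gauge from its wooden block and press it upright and lightly on top of the grip, foot in the middle of the painted ring, with the spring foot pushed in about half way. Finish holding it there for the reading: do not put the gauge down or let it go, and leave the other things alone.

Things in the scene. Friction and masses are not known exactly. Their poses are not given: they have to be found in the camera images.
- grip: the work: the longest of the three rod grips in the rack, the only one with a painted ring. Firm black foam tube, 160 mm long, 28 mm diameter, about 60 g, with a 13 mm bore open at both ends (16 mm deep each). Origin at its middle on the axis; x runs along it. At first it lies in one of the three notches, axis 49 mm above the table. May go into the lathe either way round.
- grip_ring (a point): point on the grip's axis at the middle of the white painted ring (10 mm wide, all round), 30 mm from the grip's middle along its x axis; the surface is 14 mm from this point
- rack: wooden rack for grips, 110 x 235 mm; base board 10 mm thick, two notched strips (each 12 mm thick, tops 40 mm high, middles 33 mm either side of the origin along x). Three notches 75 mm apart along its y axis; grips lie in them along the rack's x axis. Origin on the table under its middle. Does not move.
- short_grip: black foam grip without ring, 100 mm long, 28 mm diameter, lying in another notch (origin at its middle, x along it): leave alone
- cork_grip: cork grip, 125 mm long, 28 mm diameter, lying in another notch (origin at its middle, x along it): leave alone
- lathe: small rod lathe fixed to the table: aluminium rail 60 mm wide, 480 mm long along its y axis (top 50 mm high), grey headstock (76 mm wide, 150 mm high, from y = 122 to 207 mm, motor behind it to 257 mm) with a fixed cone at the +y end, tailstock with the other cone at the -y end. Origin on the table under the middle of where the grip ends up; the centres' axis runs along y, 95 mm above the table.
- lathe_mid (a point): point on the centres' axis where the grip's middle ends up, 95 mm above the table; axes as the lathe's: y along the axis toward the headstock, z up. Lay the grip on the rests with its middle 10 to 18 mm short of here, toward the tailstock, so that it clears the headstock cone; the tailstock then pushes it along the rests onto the headstock cone.
- head_tip (a point): tip of the fixed headstock cone, on the axis at lathe y = +71 mm; cones are 18 mm long, 4 mm across the tip and 22 mm at the base, so about 9 mm of each enters the bore
- tail_tip (a point): tip of the tailstock cone, on the axis
- tailstock (a joint): slide of the tailstock along the rail, in m: 0 fully in (cone tip at lathe y = -51 mm), grows as it moves away from the headstock, up to 0.105. About 0.020 when the grip is seated on both cones; starts open at 0.060 to 0.085. Stays where it is left; moving it takes about 4 N.
- tail_handle (a point): grip point on the tailstock's upright round black handle (22 mm diameter, 36 mm tall, its foot on the tailstock's body 116 mm and its top 153 mm above the table); this point is 140 mm above the table, 60 mm behind the tip of its cone
- gauge: hand-held hardness gauge, 200 g: flat-sided grey housing 26 mm (its x) by 40 mm (its y) by 90 mm tall, blank display on the +x face, under it a steel nose of 18 mm diameter, below that a spring foot. Origin at the underside of the foot when out; z up along the gauge: nose z = 20 to 50 mm, housing z = 50 to 140 mm. At first it stands in the block, origin 10 mm above the table.
- gauge_foot (a joint): how far the spring foot is pushed into the nose, in m: 0 out, 0.014 fully in. It takes 1.2 N to start and 0.3 N more for every mm (about 3.3 N half way).
- gauge_tip (a point): middle of the underside of the spring foot (a disc of 16 mm diameter); it moves with the foot
- stand: wooden block 70 x 70 mm, 60 mm high, with an upright hole of 24 mm diameter through its middle in which the gauge's nose stands, the housing resting on its top. Origin on the table under its middle. Does not move.
- spool: spool of green line, 56 mm diameter, 25 mm high, standing on the table: leave alone
- reel: spinning reel lying on its side beyond the lathe, about 120 x 110 x 60 mm: leave alone
- rest_mid (a point): point midway between the two roller rests, 86 mm above the table (height of the rollers' tops). Rests are at lathe y = +44 and -44 mm: rollers 10 mm wide, 50 mm over both, brackets up to 56 mm out along y. A grip laid on them from above lies with its axis 1 mm below the centres' axis.

How it is judged:
By the outcome, as a careful person would: the job done as asked, in the order asked, and still so for the second after the job is handed in, while the arm keeps its last pose, push and grip.
It also fails if it takes over 64 s, if anything falls off the work surface, if the arm or the gripper's body presses on something with over 40 N, if the wrist force passes 120 N, or if a joint passes its speed limit or range.

## Working session

There is one attempt and no reset: what is moved stays moved. The work goes in short steps, Python scripts to look and compute and a tool call to move; the robot and the scene stay as the last step left them, time stands still between calls to the robot, and variables do not carry over. Pictures are saved under pics/ and viewed, and the job is handed in when it is done.

Besides the shell and the picture viewer there is one more tool, called in YAML: its name, and indented under it one key for each argument. carry_out: Moves the arm, as the interface text tells. Its arguments: {"type":"object","properties":{"commands":{"type":"array","items":{"type":"array","items":{"type":"number"}}},"claw":{"type":"number"},"force":{"type":"number"}},"required":["commands"]}

```bash
ls; mkdir -p pics; cat > h.py <<'E'
import numpy as np, cv2
from station import *
def save(cam,name):
    im=get_image(cam); cv2.imwrite(f'pics/{name}.png',cv2.cvtColor(im,cv2.COLOR_RGB2BGR)); return im
def pix2z(cam,uv,z,M=None):
    M=M or camera_model(cam)
    E=np.array(M['extrinsics']); 
    d=np.array([(uv[0]-M['cx'])/M['fx'],-(uv[1]-M['cy'])/M['fy'],-1.0])
    d=E[:3,:3]@d; o=E[:3,3]
    return o+d*(z-o[2])/d[2]
def proj(cam,P,M=None):
    M=M or camera_model(cam)
    E=np.array(M['extrinsics']); p=E[:3,:3].T@(np.array(P)-E[:3,3])
    return np.array([M['cx']+M['fx']*p[0]/-p[2], M['cy']-M['fy']*p[1]/-p[2]])
E
python3 - <<'E'
from h import *
np.set_printoptions(precision=4,suppress=True)
s=get_state();print({k:np.round(v,4) for k,v in s.items()})
for c in ['scene','top','wrist']:
    save(c,c+'0'); m=camera_model(c); print(c,{k:np.round(v,3) for k,v in m.items()})
names=dict(grip=.049,grip_ring=.049,rack=0,short_grip=.049,cork_grip=.049,lathe=0,lathe_mid=.095,head_tip=.095,tail_tip=.095,tail_handle=.14,gauge=.01,stand=0,rest_mid=.086,spool=0,reel=0)
for n,z in names.items():
  for c in ['top','scene']:
    r=spot_point(n,c)
    for q in r[:2]: print(n,c,round(q['p'],2),np.round(q['centre'],1),pix2z(c,q['centre'],z))
print(get_state()['time'])
E
```

```text
pics
{'time': np.float64(0.0), 'joint_pos': array([ 1.4976,  0.3856,  0.0066, -0.0005, -1.194 , -0.2586]), 'joint_velocities': array([-0.0002, -0.    ,  0.0008, -0.0007, -0.0007,  0.0013]), 'joint_efforts': array([  0.0006, -39.2291,  18.8399,   4.186 ,  -0.0047,   0.    ]), 'position': array([0.2034, 0.5904, 0.2302]), 'tool_rot': array([[-0.3259, -0.9454, -0.0006],
       [-0.9454,  0.3259, -0.0022],
       [ 0.0022, -0.0001, -1.    ]]), 'wrist_force': array([ 0.5325, -0.0731,  0.123 ]), 'moment': array([-0.0149, -0.    , -0.0065]), 'opening': np.float64(1.0001)}
scene {'fx': np.float64(535.855), 'fy': np.float64(535.855), 'cx': np.float64(282.984), 'cy': np.float64(213.353), 'extrinsics': array([[ 0.549, -0.722,  0.421,  1.082],
       [ 0.836,  0.477, -0.271, -0.321],
       [-0.005,  0.501,  0.865,  1.179],
       [ 0.   ,  0.   ,  0.   ,  1.   ]])}
top {'fx': np.float64(394.699), 'fy': np.float64(394.699), 'cx': np.float64(275.677), 'cy': np.float64(207.288), 'extrinsics': array([[-0.023,  0.986, -0.167,  0.446],
       [-1.   , -0.021,  0.01 ,  0.025],
       [ 0.007,  0.167,  
[... 2041 characters left out ...]
5.5 285. ] [0.4272 0.2402 0.    ]
stand top 0.72 [310.9 142.4] [ 0.7487 -0.0705  0.    ]
stand scene 0.86 [328.2 160.2] [0.4358 0.2418 0.    ]
rest_mid top 0.88 [286.3 188.9] [ 0.6197 -0.0064  0.086 ]
rest_mid top 0.43 [249.4 187.4] [0.6245 0.0702 0.086 ]
rest_mid scene 0.74 [122.5 258. ] [ 0.447  -0.3434  0.086 ]
rest_mid scene 0.63 [293.2 242.8] [ 0.6269 -0.001   0.086 ]
spool top 0.71 [282.4 283.6] [0.4248 0.0047 0.    ]
spool scene 0.85 [251.8 198.1] [0.4245 0.0068 0.    ]
reel top 0.82 [310.4 140.5] [ 0.7534 -0.0695  0.    ]
reel top 0.54 [172.1 281.4] [0.4351 0.2479 0.    ]
reel scene 0.89 [296.2 315.1] [ 0.749  -0.0734  0.    ]
reel scene 0.75 [292.6 254.9] [0.6177 0.0046 0.    ]
1.65
```

View pictures.

View pics/top0.png

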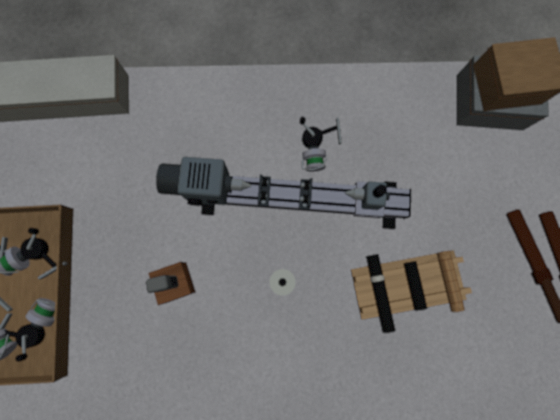

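View pics/scene0.png

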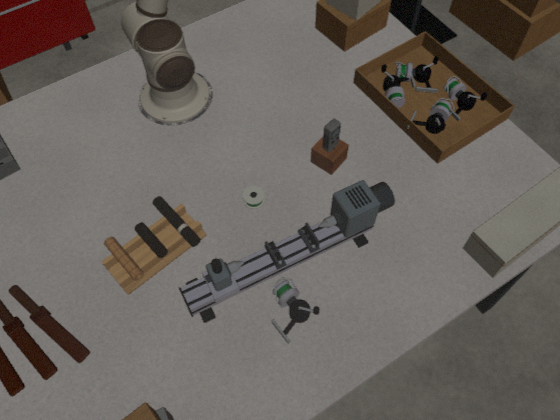

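View pics/wrist0.png

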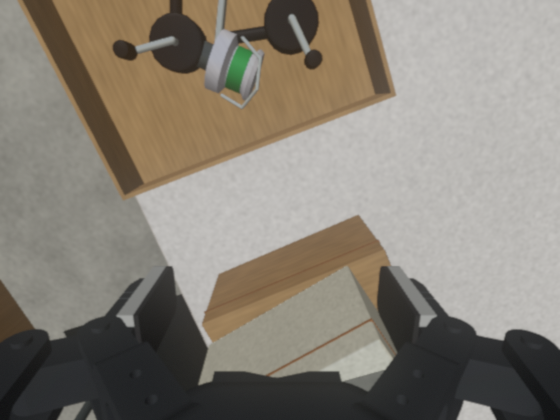

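```bash
cat >> h.py <<'E'
np.set_printoptions(precision=4,suppress=True)
def delta(target,jawdir=None):
    """cm shift in tool axes, turn deg about tool z so that tool x ∥ jawdir (mod 180)"""
    s=get_state(); R=np.array(s['tool_rot']); p=np.array(s['position'])
    d=R.T@(np.array(target)-p)*100
    a=0
    if jawdir is not None:
        j=np.zeros(3); j[:2]=jawdir[:2]; j=R.T@j
        a=np.degrees(np.arctan2(j[1],j[0])); a=(a+90)%180-90
    print('t',s['time'],'pos',p,'open',s['opening'],'F',s['wrist_force'],'j6',s['joint_pos'][5]); print('shift cm',d,'turn',a)
    return d,a
E
python3 -c "
from h import *
delta([.37,.30,.28])"
```

```text
t 1.65 pos [0.2036 0.5909 0.2313] open 0.9978443194770791 F [ 0.3567  0.2717 -0.3337] j6 -0.2585843970791863
shift cm [ 22.0819 -25.212   -4.869 ] turn 0
```

carry_out:
  commands:
    - [2.7,-3.1,-0.6,0]
    - [5.4,-6.2,-1.2,0]
    - [8.2,-9.4,-1.8,0]
    - [11,-12.6,-2.5,0]
    - [13.7,-15.7,-3.1,0]
    - [16.4,-18.9,-3.7,0]
    - [19.2,-22,-4.3,0]
    - [22,-25.2,-5,0]

```text
time: 2.32
position: [0.368, 0.3033, 0.2811]
tool_rot: [[-0.325, -0.946, 0.0], [-0.946, 0.325, 0.001], [-0.001, -0.0, -1.0]]
wrist_force: [0.9, 1.3, 0.4]
opening: 1.001
```

```bash
python3 - <<'E'
from h import *
delta([.37,.30,.28])
M=camera_model('wrist'); save('wrist','w1')
for n,z in [('gauge',.01),('stand',0),('spool',0)]:
    for q in spot_point(n,'wrist')[:2]: print(n,q['p'],q['centre'],pix2z('wrist',q['centre'],z,M))
E
```

```text
t 2.3167 pos [0.368  0.3033 0.2811] open 1.0006501142387094 F [0.8604 1.3013 0.376 ] j6 0.20863432586410746
shift cm [ 0.2453 -0.2918  0.1057] turn 0
gauge 0.6 [310.2, 94.7] [0.4341 0.2405 0.01  ]
gauge 0.43 [512.4, 28.0] [0.4285 0.0133 0.01  ]
stand 0.61 [309.2, 98.0] [0.4309 0.2417 0.    ]
spool 0.88 [512.2, 27.6] [0.4287 0.007  0.    ]
```

View pics/w1.png

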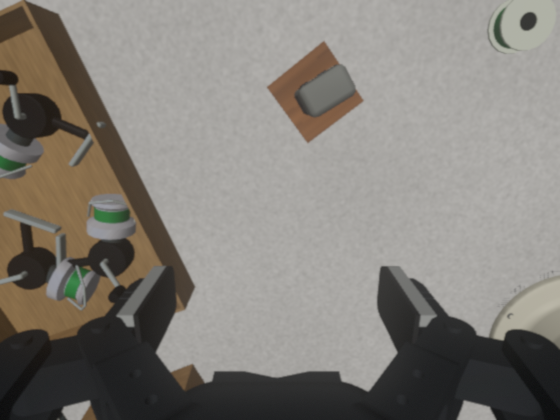

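carry_out:
  commands:
    - [3,-2,0,0]
    - [6,-4,0,0]
    - [9,-6,0,0]
    - [12,-7.8,0,0]
    - [15,-9.6,0,0]
    - [18,-11.5,0,0]
    - [20,-13,0,0]
    - [21.7,-13.8,0,0]

```text
time: 3.18
position: [0.428, 0.0546, 0.2802]
tool_rot: [[-0.325, -0.946, -0.0], [-0.946, 0.325, -0.0], [0.0, 0.0, -1.0]]
wrist_force: [-0.1, 0.0, -0.6]
opening: 0.999
```

carry_out:
  commands:
    - [3,-0.2,0,-4]
    - [6,-0.4,0,-8]
    - [9,-0.5,0,-12]
    - [12,-0.7,0,-16]
    - [15,-0.8,0,-20]
    - [18,-1,0,-24]
    - [20,-1.1,0,-27]
    - [21.8,-1.2,0,-30]
  claw: -0.2

```text
time: 3.85
position: [0.3678, -0.1552, 0.2803]
tool_rot: [[0.194, -0.981, -0.0], [-0.981, -0.194, 0.0], [-0.0, 0.0, -1.0]]
wrist_force: [1.2, 0.6, 0.0]
opening: 0.599
```

```bash
python3 - <<'E'
from h import *
delta([.37,-.16,.28])
M=camera_model('wrist'); save('wrist','w2')
for n,z in [('grip',.049),('grip_ring',.049),('rack',0),('short_grip',.049)]:
    for q in spot_point(n,'wrist')[:2]: print(n,q['p'],q['centre'],pix2z('wrist',q['centre'],z,M))
E
```

```text
t 3.85 pos [ 0.3678 -0.1552  0.2803] open 0.5988087872486586 F [1.1837 0.5741 0.0334] j6 1.7539693555158617
shift cm [ 0.517  -0.1235  0.025 ] turn 0
grip 0.73 [319.9, 147.7] [ 0.4043 -0.1956  0.049 ]
grip_ring 0.76 [324.3, 117.6] [ 0.4357 -0.193   0.049 ]
rack 0.65 [378.0, 143.7] [ 0.4179 -0.2708  0.    ]
short_grip 0.7 [394.1, 148.1] [ 0.4194 -0.274   0.049 ]
```

View pics/w2.png

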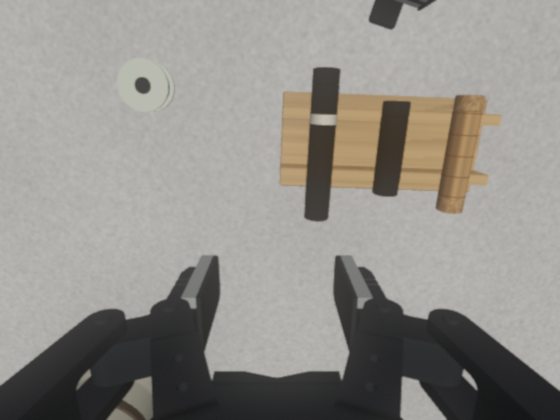

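```bash
cat >> h.py <<'E'
def dark(im,roi,th=70):
    x0,y0,x1,y1=roi; g=im[y0:y1,x0:x1].max(2)
    m=(g<th).astype(np.uint8); m=cv2.morphologyEx(m,cv2.MORPH_CLOSE,np.ones((15,3)))
    n,l,st,c=cv2.connectedComponentsWithStats(m); k=1+np.argmax(st[1:,4])
    pts=np.argwhere(l==k)[:,::-1].astype(np.float32)+[x0,y0]
    return pts.astype(np.float32)
E
python3 - <<'E'
from h import *
im=cv2.imread('pics/w2.png'); M=camera_model('wrist')
p=dark(im,(295,55,350,235)); r=cv2.minAreaRect(p); print(r,len(p))
b=cv2.boxPoints(r); W=[pix2z('wrist',q,.049,M) for q in b]; print(np.array(W))
W=np.array(W); e=[(W[i]+W[(i+1)%4])/2 for i in range(4)]
for i in (0,1): 
    d=e[i+2]-e[i]; print(np.linalg.norm(d),d/np.linalg.norm(d),(e[i]+e[i+2])/2)
E
```

```text
((320.9162292480469, 143.67257690429688), (24.152748107910156, 151.114990234375), 4.085616588592529) 3439
[[ 0.3232 -0.1943  0.049 ]
 [ 0.4818 -0.1708  0.049 ]
 [ 0.4849 -0.195   0.049 ]
 [ 0.3265 -0.2218  0.049 ]]
0.026030991075291388 [ 0.121  -0.9927  0.    ] [ 0.4041 -0.1955  0.049 ]
0.1605208088584391 [-0.9876 -0.1568  0.    ] [ 0.4041 -0.1955  0.049 ]
```

```bash
python3 -c "
from h import *
delta([.404,-.1955,.13],[-.157,.9876])"
```

```text
t 4.1 pos [ 0.3683 -0.154   0.2803] open 0.6018438537021812 F [-0.8159  0.1931  0.4723] j6 1.7478299590640247
shift cm [ 4.757  -2.7168 15.0233] turn 1.9953130966798938
```

carry_out:
  commands:
    - [1,-0.6,3,0.5]
    - [2,-1.2,6,1]
    - [3,-1.8,9,1.5]
    - [4,-2.4,12,2]
    - [4.8,-2.7,14,2]
    - [4.8,-2.7,15,2]
    - [4.8,-2.7,15,2]
    - [4.8,-2.7,15,2]

```text
time: 4.77
position: [0.4038, -0.196, 0.1302]
tool_rot: [[0.158, -0.987, -0.001], [-0.987, -0.158, -0.0], [-0.0, 0.001, -1.0]]
wrist_force: [-1.1, 0.2, 0.2]
opening: 0.603
```

```bash
python3 - <<'E'
from h import *
delta([.404,-.1955,.029],[-.157,.9876])
M=camera_model('wrist'); save('wrist','w3')
for q in spot_point('grip','wrist')[:2]+spot_point('grip_ring','wrist')[:2]: print(q['p'],q['centre'],pix2z('wrist',q['centre'],.049,M))
E
```

```text
t 4.7667 pos [ 0.4038 -0.196   0.1302] open 0.6029265920566338 F [-1.1152  0.2166  0.213 ] j6 1.8170100896806058
shift cm [-0.0475 -0.0369 10.117 ] turn 0.05127316799809023
0.58 [275.3, 216.3] [ 0.4039 -0.1952  0.049 ]
0.93 [279.1, 173.3] [ 0.4336 -0.193   0.049 ]
```

View pics/w3.png

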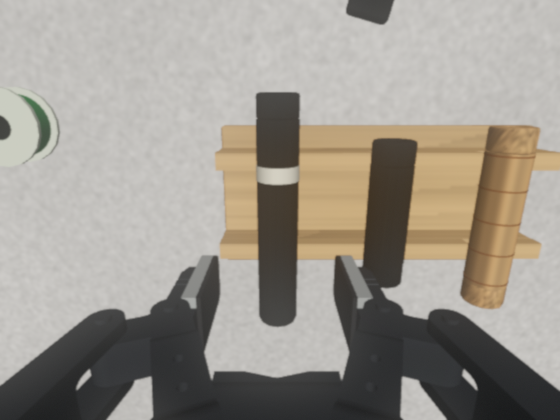

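carry_out:
  commands:
    - [0,0,3,0]
    - [0,0,6,0]
    - [0,0,8.5,0]
    - [0,0,9.6,0]
    - [0,0,10.1,0]
    - [0,0,10.1,0]
    - [0,0,10.1,0]
    - [0,0,10.1,0]

```text
time: 5.58
position: [0.4046, -0.1969, 0.0308]
tool_rot: [[0.157, -0.988, 0.003], [-0.988, -0.157, -0.0], [0.001, -0.003, -1.0]]
wrist_force: [0.1, -0.1, -0.1]
opening: 0.601
```

carry_out:
  commands:
    - [0,0,0,0]
    - [0,0,0,0]
    - [0,0,0,0]
    - [0,0,0,0]
    - [0,0,0,0]
    - [0,0,0,0]
    - [0,0,0,0]
    - [0,0,0,0]
  claw: 1
  force: 40

```text
time: 6.25
position: [0.4041, -0.1969, 0.0302]
tool_rot: [[0.157, -0.988, 0.001], [-0.988, -0.157, -0.0], [0.001, -0.001, -1.0]]
wrist_force: [-0.9, 1.3, 6.3]
opening: 0.319
```

carry_out:
  commands:
    - [0,0,-2,0]
    - [0,0,-4,0]
    - [0,0,-7,0]
    - [0,0,-11,0]
    - [0,0,-14,0]
    - [0,0,-17,0]
    - [0,0,-19,0]
    - [0,0,-20,0]

```text
time: 6.92
position: [0.4043, -0.1972, 0.2326]
tool_rot: [[0.156, -0.988, 0.005], [-0.988, -0.156, -0.001], [0.002, -0.005, -1.0]]
wrist_force: [0.0, 0.4, -0.5]
opening: 0.311
```

```bash
python3 - <<'E'
from h import *
delta([.404,-.1955,.029],[-.157,.9876])
M=camera_model('wrist'); im=save('wrist','w4'); save('top','top1')
for n,z in [('head_tip',.095),('tail_tip',.095),('lathe_mid',.095),('rest_mid',.086),('tail_handle',.14)]:
  for c in ('top','scene'):
   if c=='scene': save('scene','sc1')
   for q in spot_point(n,c)[:1]: print(n,c,q['p'],q['centre'],pix2z(c,q['centre'],z))
E
```

```text
t 6.9167 pos [ 0.4043 -0.1972  0.2326] open 0.31108855569456284 F [ 0.0153  0.4178 -0.5417] j6 1.8177220620674885
shift cm [-0.2069  0.1111 20.3562] turn -0.03411138541434866
head_tip top 0.76 [246.1, 186.0] [0.6256 0.0764 0.095 ]
head_tip scene 0.7 [290.0, 240.9] [ 0.6226 -0.007   0.095 ]
tail_tip top 0.8 [343.0, 195.4] [ 0.6017 -0.1218  0.095 ]
tail_tip scene 0.72 [253.9, 199.2] [ 0.4828 -0.017   0.095 ]
lathe_mid top 0.74 [285.3, 182.5] [ 0.6313 -0.0043  0.095 ]
lathe_mid scene 0.63 [160.2, 169.7] [ 0.2834 -0.1645  0.095 ]
rest_mid top 0.6 [287.4, 191.5] [ 0.6142 -0.0085  0.086 ]
rest_mid scene 0.76 [289.4, 242.4] [ 0.6212 -0.0077  0.086 ]
tail_handle scene 0.67 [214.0, 265.6] [ 0.6018 -0.1873  0.14  ]
```

View pics/w4.png

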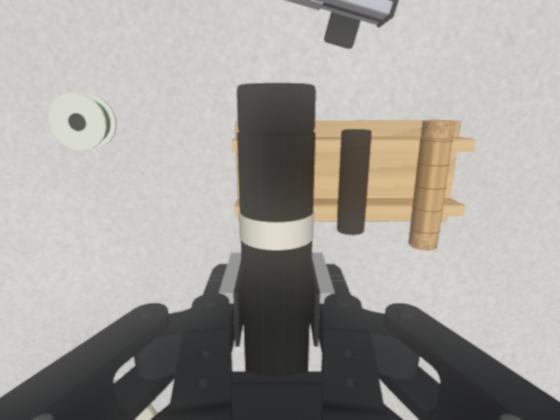

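carry_out:
  commands:
    - [-2,-2,-1,0]
    - [-5,-5,-2,0]
    - [-8,-7.5,-3,0]
    - [-10.5,-10.5,-3.7,0]
    - [-13,-13,-3.7,0]
    - [-15.5,-15.2,-3.7,0]
    - [-15.5,-15.2,-3.7,0]
    - [-15.5,-15.2,-3.7,0]

```text
time: 8.43
position: [0.5299, -0.0186, 0.2658]
tool_rot: [[0.159, -0.987, -0.001], [-0.987, -0.159, -0.0], [0.0, 0.001, -1.0]]
wrist_force: [-0.2, -0.6, -0.1]
opening: 0.316
```

```bash
python3 - <<'E'
from h import *
delta([.53,-.02,.27])
M=camera_model('wrist'); im=save('wrist','w5')
for n,z in [('head_tip',.095),('tail_tip',.095),('lathe_mid',.095),('rest_mid',.086),('tail_handle',.14)]:
   for q in spot_point(n,'wrist')[:2]: print(n,q['p'],q['centre'],pix2z('wrist',q['centre'],z,M))
E
```

```text
t 8.4333 pos [ 0.5299 -0.0186  0.2658] open 0.3159146007274413 F [-0.1949 -0.64   -0.109 ] j6 1.4592292472585127
shift cm [ 0.1432  0.0145 -0.4156] turn 0
head_tip 0.81 [193.3, 60.3] [0.6256 0.0674 0.095 ]
tail_tip 0.58 [409.7, 119.2] [ 0.6079 -0.1248  0.095 ]
lathe_mid 0.95 [273.8, 81.8] [ 0.6196 -0.0019  0.095 ]
lathe_mid 0.26 [473.0, 298.3] [ 0.4448 -0.2373  0.095 ]
rest_mid 0.62 [273.1, 77.3] [ 0.6236 -0.0006  0.086 ]
```

View pics/w5.png

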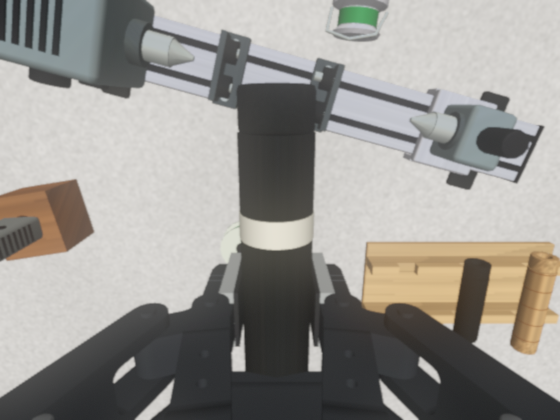

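```bash
python3 - <<'E'
from h import *
im=cv2.imread('pics/w5.png')
a=cv2.resize(im[10:150,110:310],None,fx=4,fy=4,interpolation=cv2.INTER_CUBIC)
b=cv2.resize(im[60:200,360:560],None,fx=4,fy=4,interpolation=cv2.INTER_CUBIC)
cv2.imwrite('pics/z5a.png',a);cv2.imwrite('pics/z5b.png',b)
E
```

```text
(no output)
```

View pics/z5a.png

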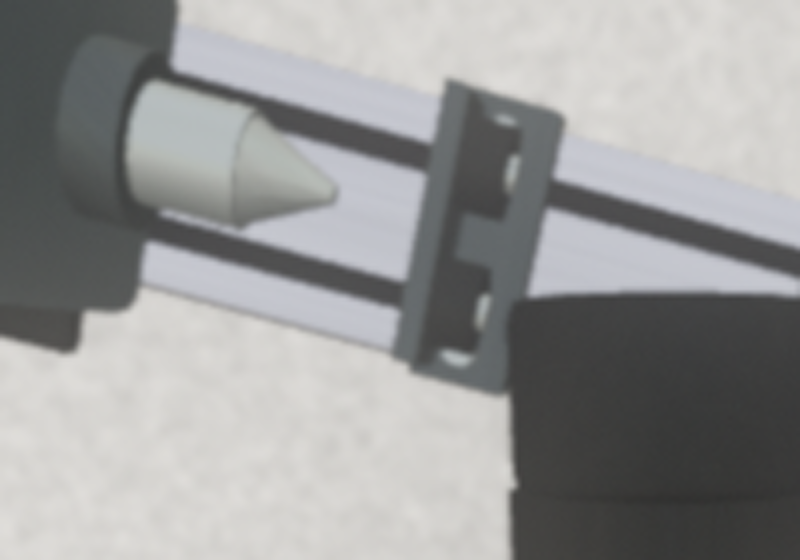

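View pics/z5b.png

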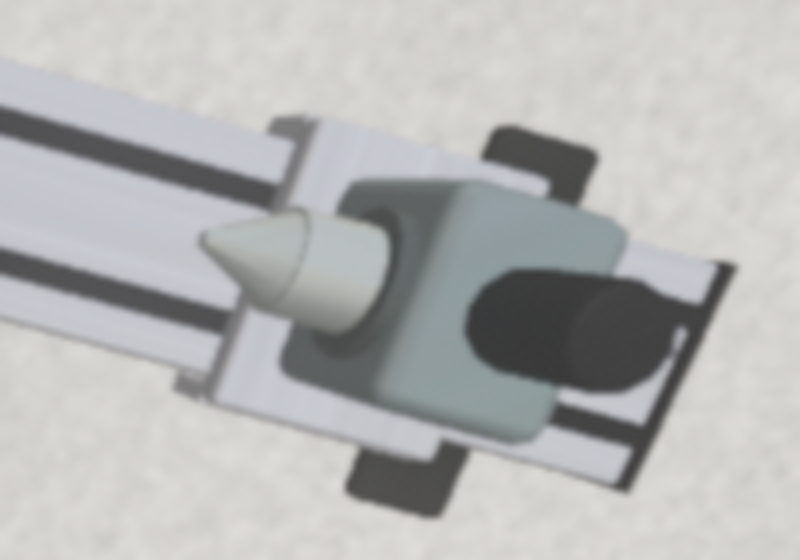

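```bash
python3 - <<'E'
from h import *
h=pix2z('wrist',(194,58),.095); t=pix2z('wrist',(410.8,120),.095); b=pix2z('wrist',(515.5,143),.153)
u=(h-t)/np.linalg.norm(h-t); mid=h-.071*u; L=np.linalg.norm(h-t)
print('h',h,'t',t,'handle',b,'u',u,np.degrees(np.arctan2(u[1],u[0])),'s',L-.122,'mid',mid, 'handle pred',t-.06*u)
pl=mid-.014*u; print('place',pl)
np.savez('lathe.npz',h=h,t=t,u=u,mid=mid)
delta([pl[0],pl[1],.20],[u[1],-u[0]])
E
```

```text
h [0.6271 0.0646 0.095 ] t [ 0.6062 -0.1289  0.095 ] handle [ 0.6014 -0.187   0.153 ] u [0.1075 0.9942 0.    ] 83.83137485218901 s 0.07261376097011632 mid [ 0.6195 -0.006   0.095 ] handle pred [ 0.5998 -0.1886  0.095 ]
place [ 0.618  -0.0199  0.095 ]
t 8.7333 pos [ 0.5288 -0.0209  0.2668] open 0.31036923023139074 F [-0.4503  0.2609 -0.5565] j6 1.459151457749649
shift cm [ 1.2854 -8.8218  6.6814] turn -74.9141125196757
```

carry_out:
  commands:
    - [0.2,-1,0,7]
    - [0.4,-2,0,14]
    - [0.6,-3,0,21]
    - [0.7,-4,0,28]
    - [0.8,-5,0,35]
    - [0.9,-6,0,42]
    - [1.0,-7,0,49]
    - [1.2,-8.8,0,56]

```text
time: 9.4
position: [0.6175, -0.019, 0.2672]
tool_rot: [[-0.736, -0.677, 0.0], [-0.677, 0.736, 0.0], [-0.0, 0.0, -1.0]]
wrist_force: [-0.1, 0.9, 0.4]
opening: 0.315
```

carry_out:
  commands:
    - [0,0,0,7]
    - [0,0,0,14]
    - [0,0,0,21]
    - [0,0,0,28]
    - [0,0,0,35]
    - [0,0,0,42]
    - [0,0,0,49]
    - [0,0,0,49]

```text
time: 10.07
position: [0.6178, -0.0189, 0.2667]
tool_rot: [[-0.994, 0.108, 0.0], [0.108, 0.994, 0.0], [-0.0, 0.0, -1.0]]
wrist_force: [0.0, 0.6, -0.0]
opening: 0.313
```

```bash
python3 - <<'E'
from h import *
L=np.load('lathe.npz');u=L['u']
delta([.6185,-.018,.14],[u[1],-u[0]])
M=camera_model('wrist'); im=save('wrist','w6')
for n,z in [('tail_tip',.095),('tail_handle',.14)]:
   for q in spot_point(n,'wrist')[:2]: print(n,q['p'],q['centre'],pix2z('wrist',q['centre'],z,M))
save('scene','sc6')
E
```

```text
t 10.0667 pos [ 0.6178 -0.0189  0.2667] open 0.3131351511982053 F [ 0.016   0.5923 -0.0082] j6 -0.3389519380618325
shift cm [-0.0555  0.1003 12.6679] turn -0.024008774532717325
tail_tip 0.75 [272.4, 58.7] [ 0.6103 -0.1271  0.095 ]
```

View pics/w6.png

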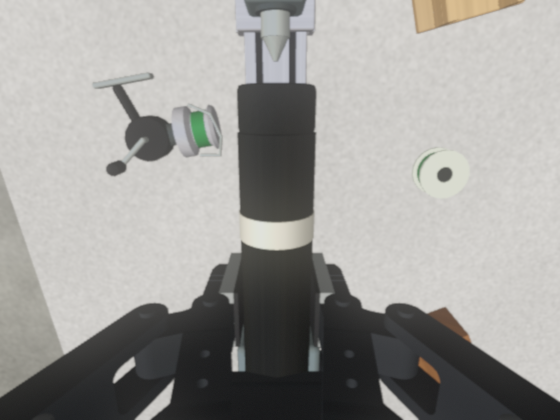

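View pics/sc6.png

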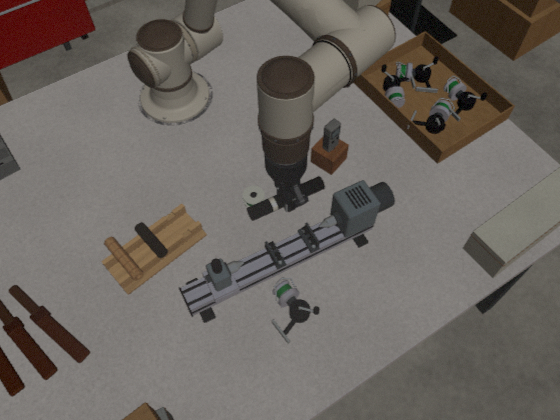

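```bash
python3 - <<'E'
from h import *
t=pix2z('wrist',(276.8,61.5),.095); L=np.load('lathe.npz');u=L['u']; print(t,t+u*.1226, 'mid', t+u*(.051+.0726))
# scene-based check of head tip
im=cv2.imread('pics/sc6.png'); cv2.imwrite('pics/z6.png',cv2.resize(im[150:320,170:400],None,fx=3.4,fy=3.4,interpolation=cv2.INTER_CUBIC))
print(proj('scene',L['h']),proj('scene',L['t']),proj('top',L['h']),proj('top',L['t']))
E
```

```text
[ 0.6076 -0.1241  0.095 ] [ 0.6207 -0.0022  0.095 ] mid [ 0.6208 -0.0012  0.095 ]
[316.9673 227.105 ] [240.2434 262.3324] [251.8468 185.1496] [346.3241 193.1624]
```

View pics/z6.png

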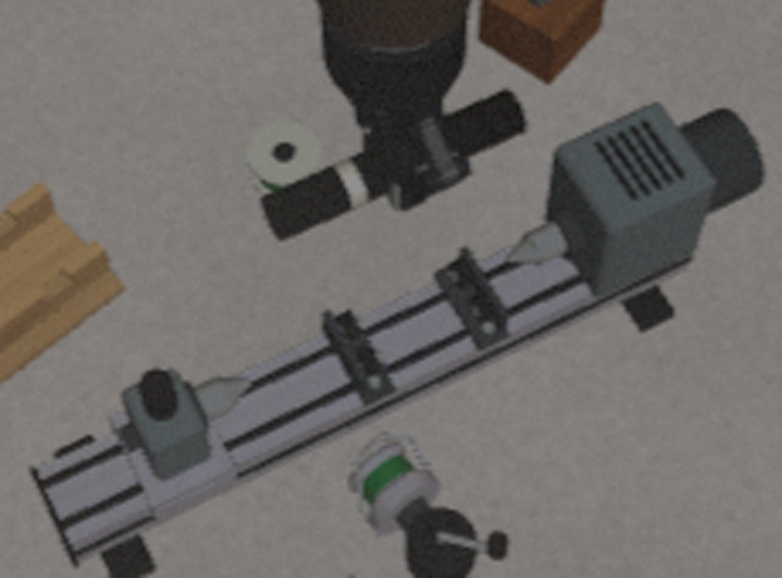

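```bash
python3 - <<'E'
from h import *
h=pix2z('scene',(320.6,225.9),.095);t=pix2z('scene',(242.4,263.5),.095);print(h,t,np.linalg.norm(h-t))
im=cv2.imread('pics/top0.png'); cv2.imwrite('pics/z0.png',cv2.resize(im[140:240,150:420],None,fx=2.96,fy=2.96,interpolation=cv2.INTER_CUBIC))
E
```

```text
[0.6292 0.0734 0.095 ] [ 0.6113 -0.1264  0.095 ] 0.20056148463318213
```

View pics/z0.png

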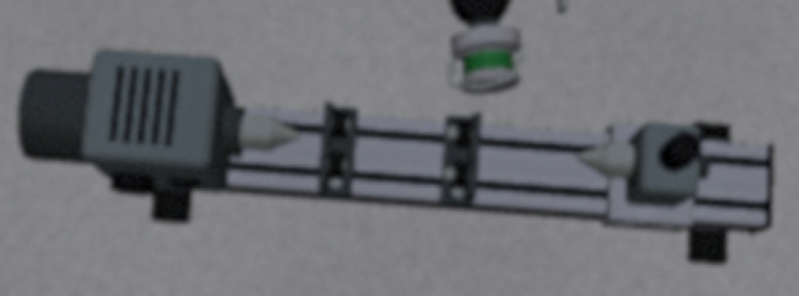

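carry_out:
  commands:
    - [0,0.1,2,0]
    - [0,0.2,4,0]
    - [0,0.2,6,0]
    - [0,0.2,8,0]
    - [0,0.2,10,0]
    - [0,0.2,12,0]
    - [0,0.2,13,0]
    - [0,0.2,13.5,0]

```text
time: 10.93
position: [0.6174, -0.0164, 0.1297]
tool_rot: [[-0.995, 0.104, -0.003], [0.104, 0.995, -0.001], [0.003, -0.001, -1.0]]
wrist_force: [0.4, 0.3, -0.2]
opening: 0.311
```

```bash
python3 - <<'E'
from h import *
L=np.load('lathe.npz');u=L['u']
delta([.6185,-.0165,.0762],[u[1],-u[0]])
im=save('wrist','w7'); im=save('top','t7')
im=cv2.imread('pics/t7.png'); cv2.imwrite('pics/z7t.png',cv2.resize(im[140:240,150:420],None,fx=2.96,fy=2.96,interpolation=cv2.INTER_CUBIC))
save('scene','sc7');im=cv2.imread('pics/sc7.png'); cv2.imwrite('pics/z7.png',cv2.resize(im[150:320,170:400],None,fx=3.4,fy=3.4,interpolation=cv2.INTER_CUBIC))
E
```

```text
t 10.9333 pos [ 0.6174 -0.0164  0.1297] open 0.31071618946054735 F [ 0.4275  0.3125 -0.2169] j6 -0.33913314931531324
shift cm [-0.1253  0.0027  5.3456] turn 0.20216569804961182
```

View pics/w7.png

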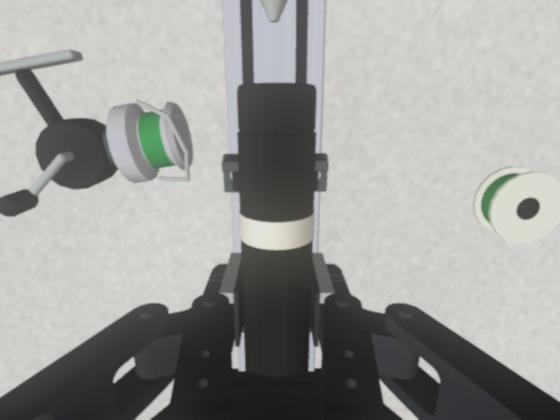

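View pics/z7.png

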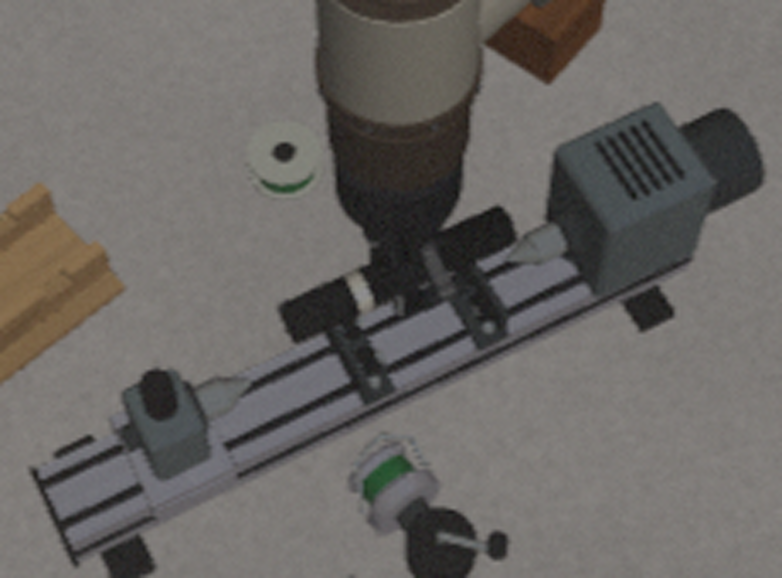

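View pics/z7t.png

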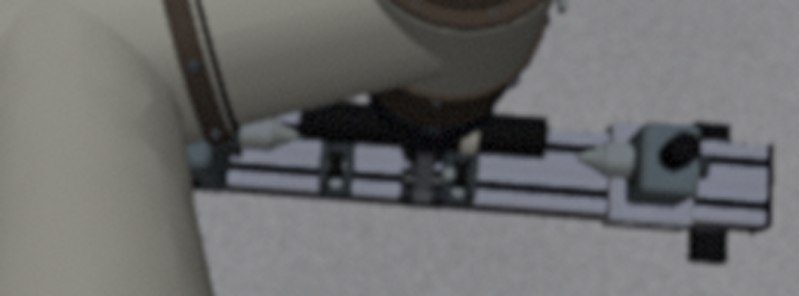

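```bash
python3 - <<'E'
from h import *
print(pix2z('wrist',(274,21),.095)); s=get_state(); p=s['position']; R=s['tool_rot']
# rest bracket top corners at rows 155,190
for r in (155,190): print(pix2z('wrist',(320,r),.09))
# grip end near tail: predicted pixel of end bottom / top edge
e=p-R[:,1]*.08+np.array([0,0,.0188]); print(proj('wrist',e+[0,0,.014]),proj('wrist',e-[0,0,.014]))
E
```

```text
[ 0.6094 -0.1253  0.095 ]
[ 0.5917 -0.06    0.09  ]
[ 0.593  -0.0408  0.09  ]
[278.4913  78.6138] [278.2009  83.5423]
```

carry_out:
  commands:
    - [-0.1,0,1.5,0.2]
    - [-0.1,0,3,0.2]
    - [-0.1,0,4,0.2]
    - [-0.1,0,4.6,0.2]
    - [-0.1,0,5,0.2]
    - [-0.1,0,5.2,0.2]
    - [-0.1,0,5.2,0.2]
    - [-0.1,0,5.2,0.2]

```text
time: 11.75
position: [0.6198, -0.0162, 0.0801]
tool_rot: [[-0.994, 0.108, 0.001], [0.108, 0.994, 0.0], [-0.001, 0.0, -1.0]]
wrist_force: [0.4, 0.2, -0.8]
opening: 0.313
```

```bash
python3 - <<'E'
from h import *
L=np.load('lathe.npz');u=L['u']
delta([.6185,-.0165,.0752],[u[1],-u[0]])
im=save('wrist','w8')
save('scene','sc8');im=cv2.imread('pics/sc8.png'); cv2.imwrite('pics/z8.png',cv2.resize(im[150:320,170:400],None,fx=3.4,fy=3.4,interpolation=cv2.INTER_CUBIC))
E
```

```text
t 11.75 pos [ 0.6198 -0.0162  0.0801] open 0.3133288377369392 F [ 0.3672  0.1915 -0.8408] j6 -0.3430507537652328
shift cm [ 0.1272 -0.047   0.4933] turn -0.025702969100620976
```

View pics/z8.png

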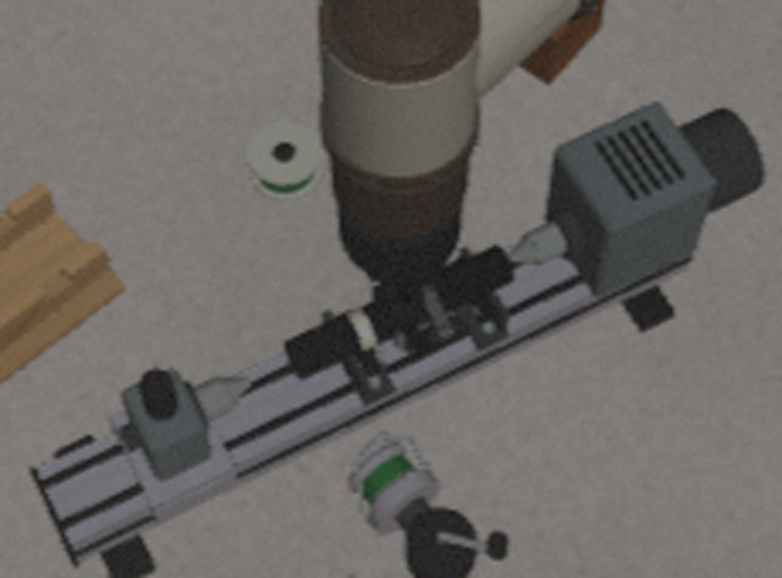

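View pics/w8.png

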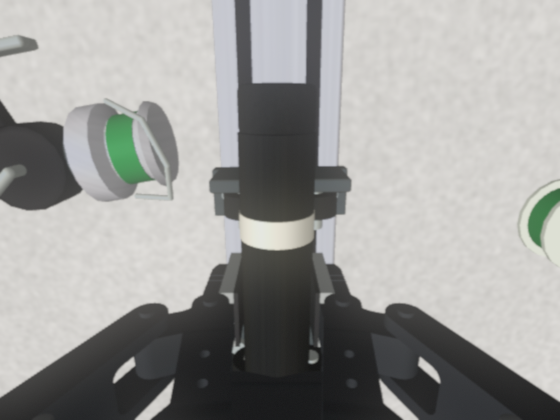

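carry_out:
  commands:
    - [0,-0.1,0.1,0]
    - [0,-0.1,0.2,0]
    - [0,-0.1,0.3,0]
    - [0,-0.1,0.4,0]
    - [0,-0.1,0.4,0]
    - [0,-0.1,0.4,0]
    - [0,-0.1,0.4,0]
    - [0,-0.1,0.4,0]

```text
time: 12.52
position: [0.6196, -0.0173, 0.0779]
tool_rot: [[-0.994, 0.108, 0.002], [0.108, 0.994, -0.0], [-0.002, -0.0, -1.0]]
wrist_force: [-3.4, 1.3, 10.1]
opening: 0.316
```

carry_out:
  commands:
    - [0,0,0,0]
    - [0,0,0,0]
    - [0,0,0,0]
    - [0,0,0,0]
    - [0,0,0,0]
    - [0,0,0,0]
    - [0,0,0,0]
    - [0,0,0,0]
  claw: -0.2

```text
time: 13.18
position: [0.6192, -0.0172, 0.0753]
tool_rot: [[-0.994, 0.108, -0.0], [0.108, 0.994, -0.0], [0.0, -0.0, -1.0]]
wrist_force: [0.6, 0.1, 0.4]
opening: 0.597
```

carry_out:
  commands:
    - [0,0,-1,0]
    - [0,0,-3,0]
    - [0,0,-6,0]
    - [0,0,-9,0]
    - [0,0,-11,0]
    - [0,-1.5,-12,0]
    - [0,-3,-12,0]
    - [0,-4,-12,0]

```text
time: 13.85
position: [0.6142, -0.0586, 0.1956]
tool_rot: [[-0.994, 0.109, -0.0], [0.109, 0.994, 0.0], [0.0, 0.0, -1.0]]
wrist_force: [-0.1, 0.1, -0.2]
opening: 0.602
```

```bash
python3 - <<'E'
from h import *
L=np.load('lathe.npz');u=L['u']
delta([.6,-.1870,.19],[u[1],-u[0]])
im=save('wrist','w9')
for n,z in [('tail_tip',.095),('tail_handle',.14),('grip',.094),('grip_ring',.094)]:
   for q in spot_point(n,'wrist')[:1]: print(n,q['p'],q['centre'],pix2z('wrist',q['centre'],z))
save('scene','sc9');im=cv2.imread('pics/sc9.png'); cv2.imwrite('pics/z9.png',cv2.resize(im[150:320,170:400],None,fx=3.4,fy=3.4,interpolation=cv2.INTER_CUBIC))
E
```

```text
t 13.85 pos [ 0.6142 -0.0586  0.1956] open 0.6016325032792992 F [-0.0612  0.1459 -0.1558] j6 -0.27582953314561
shift cm [  0.0097 -12.9196   0.555 ] turn -0.09626434298371578
tail_tip 0.78 [277.2, 112.8] [ 0.6059 -0.1253  0.095 ]
grip 0.75 [272.7, 257.4] [ 0.6216 -0.0181  0.094 ]
grip_ring 0.74 [275.7, 224.0] [ 0.6167 -0.0443  0.094 ]
```

View pics/z9.png

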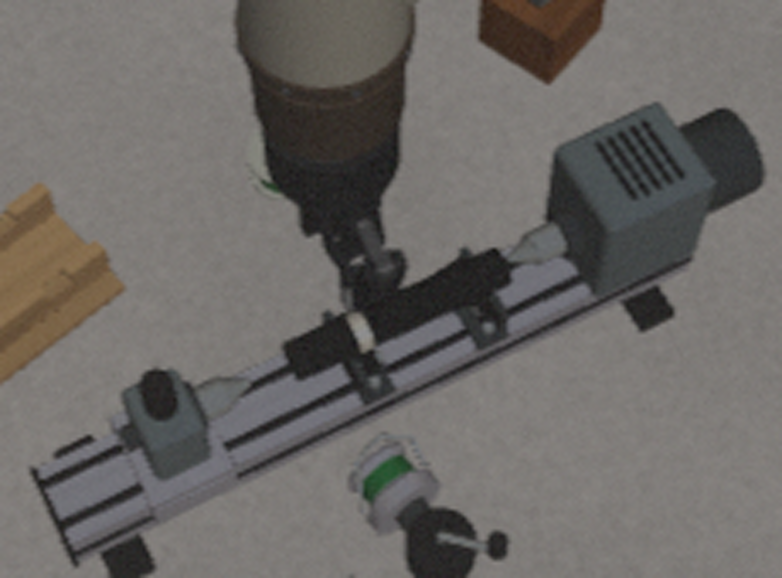

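View pics/w9.png

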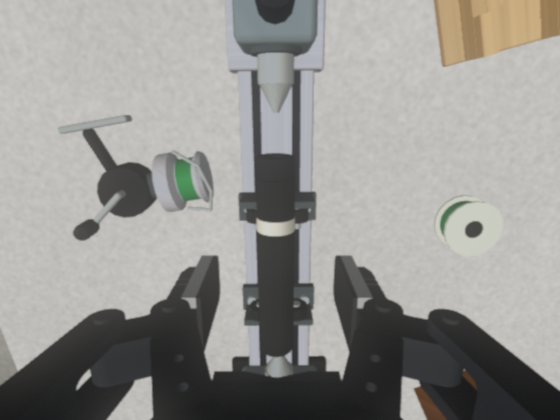

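carry_out:
  commands:
    - [0,-2,0,0]
    - [0,-4,0,0]
    - [0,-6,0,0]
    - [0,-8,0,0]
    - [0,-9,0,0]
    - [0,-9,0,0]
    - [0,-9,0,0]
    - [0,-9,0,0]

```text
time: 14.82
position: [0.6053, -0.1456, 0.1953]
tool_rot: [[-0.994, 0.107, -0.0], [0.107, 0.994, 0.0], [0.0, 0.0, -1.0]]
wrist_force: [-0.8, 1.0, 0.0]
opening: 0.604
```

```bash
python3 - <<'E'
from h import *
L=np.load('lathe.npz');u=L['u']
delta([.5994,-.185,.124],[u[1],-u[0]])
im=save('wrist','w10')
for n,z in [('tail_tip',.095),('tail_handle',.14)]:
   for q in spot_point(n,'wrist')[:1]: print(n,q['p'],q['centre'],pix2z('wrist',q['centre'],z))
E
```

```text
t 14.8167 pos [ 0.6053 -0.1456  0.1953] open 0.6035278438446814 F [-0.8119  0.9824  0.0161] j6 -0.1309600844467147
shift cm [ 0.1606 -3.9825  7.1246] turn 0.002662005125870337
tail_tip 0.62 [276.2, 231.2] [ 0.6083 -0.1264  0.095 ]
tail_handle 0.81 [276.1, 163.6] [ 0.602  -0.1848  0.14  ]
```

View pics/w10.png

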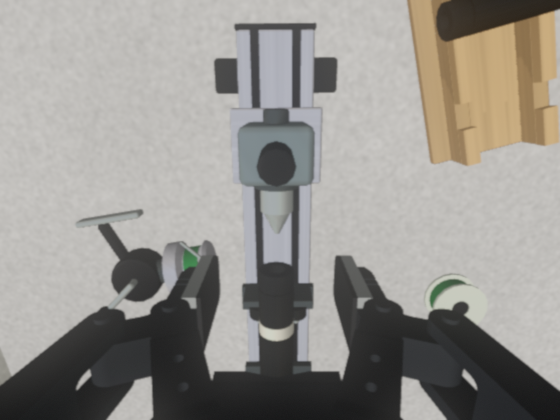

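carry_out:
  commands:
    - [0,-2,0,0]
    - [0,-3.9,0,0]
    - [0,-3.9,1,0]
    - [0,-3.9,3,0]
    - [0,-3.9,5,0]
    - [0,-3.9,6.5,0]
    - [0,-3.9,7,0]
    - [0,-3.9,7,0]

```text
time: 15.63
position: [0.6, -0.1844, 0.1236]
tool_rot: [[-0.994, 0.108, -0.004], [0.108, 0.994, 0.0], [0.004, 0.0, -1.0]]
wrist_force: [0.3, -0.4, 0.6]
opening: 0.598
```

carry_out:
  commands:
    - [0,0,0,0]
    - [0,0,0,0]
    - [0,0,0,0]
    - [0,0,0,0]
    - [0,0,0,0]
    - [0,0,0,0]
    - [0,0,0,0]
    - [0,0,0,0]
  claw: 1
  force: 40

```text
time: 16.3
position: [0.6014, -0.1851, 0.127]
tool_rot: [[-0.994, 0.108, 0.002], [0.108, 0.994, -0.0], [-0.002, 0.0, -1.0]]
wrist_force: [-1.9, 2.6, 5.6]
opening: 0.242
```

```bash
python3 - <<'E'
from h import *
delta([.5994,-.185,.124])
im=save('wrist','w11')
E
```

```text
t 16.3 pos [ 0.6014 -0.1851  0.127 ] open 0.241971533954007 F [-1.8644  2.5725  5.5506] j6 -0.06644392482397692
shift cm [ 0.196  -0.0128  0.2983] turn 0
```

View pics/w11.png

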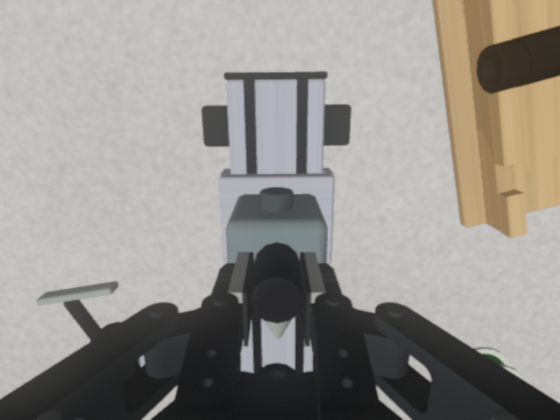

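carry_out:
  commands:
    - [0,0.5,-0.1,0]
    - [0,1.2,-0.1,0]
    - [0,2,-0.1,0]
    - [0,2.8,-0.1,0]
    - [0,3.5,-0.1,0]
    - [0,4,-0.1,0]
    - [0,4.3,-0.1,0]
    - [0,4.3,-0.1,0]

```text
time: 17.02
position: [0.6055, -0.1427, 0.127]
tool_rot: [[-0.994, 0.108, 0.0], [0.108, 0.994, -0.001], [-0.0, -0.001, -1.0]]
wrist_force: [-1.8, -3.3, 4.1]
opening: 0.243
```

```bash
python3 - <<'E'
from h import *
delta([.5994,-.185,.124])
save('scene','sc12');im=cv2.imread('pics/sc12.png'); cv2.imwrite('pics/z12.png',cv2.resize(im[150:320,170:400],None,fx=3.4,fy=3.4,interpolation=cv2.INTER_CUBIC))
E
```

```text
t 17.0167 pos [ 0.6055 -0.1427  0.127 ] open 0.2425267278585239 F [-1.7934 -3.255   4.1179] j6 -0.13747542171767305
shift cm [ 0.1526 -4.2722  0.3052] turn 0
```

View pics/z12.png

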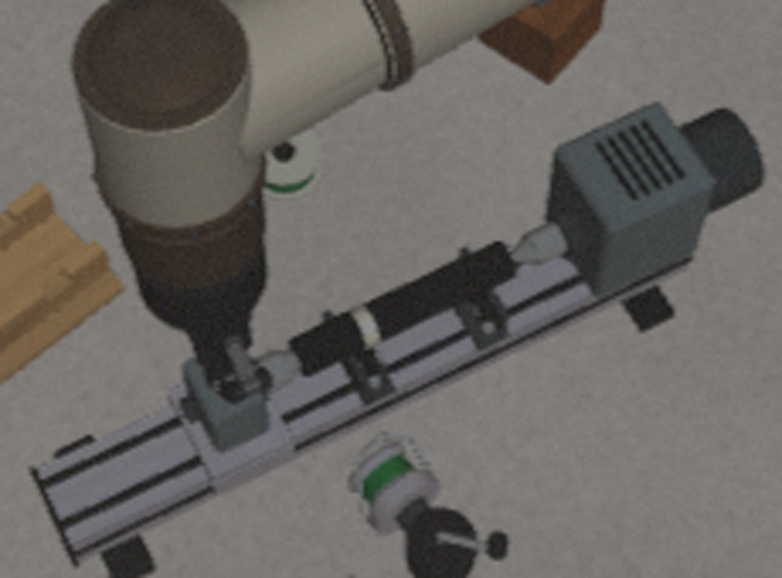

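carry_out:
  commands:
    - [0,0.1,0,0]
    - [0,0.2,0,0]
    - [0,0.3,0,0]
    - [0,0.4,0,0]
    - [0,0.5,0,0]
    - [0,0.6,0,0]
    - [0,0.6,0,0]
    - [0,0.6,0,0]

```text
time: 17.73
position: [0.6061, -0.1373, 0.127]
tool_rot: [[-0.994, 0.108, -0.0], [0.108, 0.994, -0.001], [0.0, -0.001, -1.0]]
wrist_force: [-2.9, -4.9, 4.9]
opening: 0.242
```

carry_out:
  commands:
    - [0,0.1,0,0]
    - [0,0.1,0,0]
    - [0,0.2,0,0]
    - [0,0.2,0,0]
    - [0,0.3,0,0]
    - [0,0.3,0,0]
    - [0,0.3,0,0]
    - [0,0.3,0,0]

```text
time: 18.4
position: [0.6063, -0.1347, 0.127]
tool_rot: [[-0.994, 0.108, -0.0], [0.108, 0.994, -0.001], [0.0, -0.001, -1.0]]
wrist_force: [-3.0, -4.8, 4.3]
opening: 0.243
```

carry_out:
  commands:
    - [0,0.1,0,0]
    - [0,0.1,0,0]
    - [0,0.2,0,0]
    - [0,0.2,0,0]
    - [0,0.3,0,0]
    - [0,0.3,0,0]
    - [0,0.3,0,0]
    - [0,0.3,0,0]

```text
time: 19.07
position: [0.6064, -0.1333, 0.127]
tool_rot: [[-0.994, 0.109, -0.001], [0.109, 0.994, -0.003], [0.001, -0.003, -1.0]]
wrist_force: [-2.0, -10.5, 3.4]
opening: 0.247
```

```bash
python3 - <<'E'
from h import *
delta([.5994,-.185,.124])
save('scene','sc13');im=cv2.imread('pics/sc13.png'); cv2.imwrite('pics/z13.png',cv2.resize(im[210:280,220:345],None,fx=6,fy=6,interpolation=cv2.INTER_CUBIC))
E
```

```text
t 19.0667 pos [ 0.6064 -0.1333  0.127 ] open 0.24690639534051917 F [ -1.9595 -10.4987   3.3968] j6 -0.15674069478107028
shift cm [ 0.1342 -5.2153  0.3146] turn 0
```

View pics/z13.png

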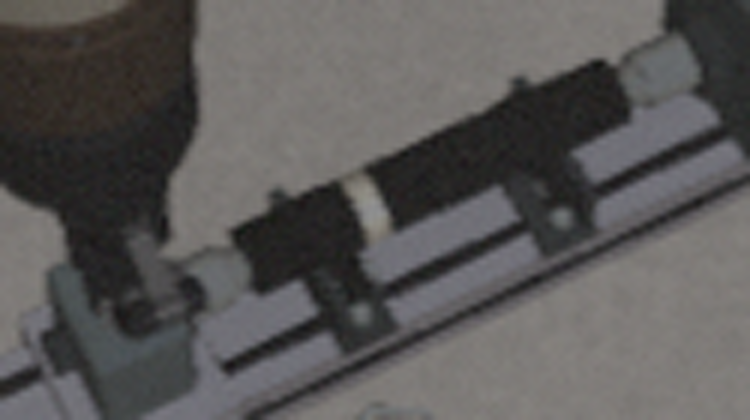

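carry_out:
  commands:
    - [0,0.1,0,0]
    - [0,0.1,0,0]
    - [0,0.1,0,0]
    - [0,0.1,0,0]
    - [0,0.1,0,0]
    - [0,0.1,0,0]
    - [0,0.1,0,0]
    - [0,0.1,0,0]

```text
time: 19.78
position: [0.6065, -0.1329, 0.127]
tool_rot: [[-0.994, 0.109, -0.001], [0.109, 0.994, -0.004], [0.001, -0.004, -1.0]]
wrist_force: [-2.1, -13.2, 3.3]
opening: 0.24
```

carry_out:
  commands:
    - [0,0,0,0]
    - [0,-0.1,0,0]
    - [0,-0.1,0,0]
    - [0,-0.1,0,0]
    - [0,-0.1,0,0]
    - [0,-0.1,0,0]
    - [0,-0.1,0,0]
    - [0,-0.1,0,0]
  claw: -0.2

```text
time: 20.45
position: [0.607, -0.1303, 0.1265]
tool_rot: [[-0.994, 0.108, 0.0], [0.108, 0.994, 0.0], [-0.0, 0.0, -1.0]]
wrist_force: [0.0, -0.2, -1.1]
opening: 0.597
```

carry_out:
  commands:
    - [0,0,-1,0]
    - [0,0,-3,0]
    - [0,0,-6,0]
    - [0,0,-9,0]
    - [0,0,-12,0]
    - [0,0,-14,0]
    - [0,0,-15,0]
    - [0,0,-15,0]

```text
time: 21.12
position: [0.6079, -0.1307, 0.28]
tool_rot: [[-0.994, 0.108, 0.006], [0.108, 0.994, -0.0], [-0.006, 0.0, -1.0]]
wrist_force: [1.7, -0.3, -0.4]
opening: 0.601
```

```bash
python3 - <<'E'
from h import *
delta([.45,.24,.28])
M=camera_model('wrist')
im=save('wrist','w14')
for n,z in [('tail_tip',.095),('tail_handle',.14),('grip',.095),('grip_ring',.095)]:
   for q in spot_point(n,'wrist')[:1]: print(n,q['p'],q['centre'],pix2z('wrist',q['centre'],z))
save('scene','sc14');im=cv2.imread('pics/sc14.png'); cv2.imwrite('pics/z14.png',cv2.resize(im[210:280,220:345],None,fx=6,fy=6,interpolation=cv2.INTER_CUBIC))
E
```

```text
t 21.1167 pos [ 0.6079 -0.1307  0.28  ] open 0.6010840836605286 F [ 1.661  -0.2687 -0.385 ] j6 -0.15685902582773872
shift cm [19.7037 35.1468 -0.1108] turn 0
tail_tip 0.66 [277.5, 236.3] [ 0.6118 -0.0751  0.095 ]
tail_handle 0.83 [279.4, 189.5] [ 0.6034 -0.1344  0.14  ]
grip 0.78 [277.7, 297.6] [ 0.6182 -0.0067  0.095 ]
grip_ring 0.55 [281.1, 273.5] [ 0.6117 -0.0345  0.095 ]
```

View pics/w14.png

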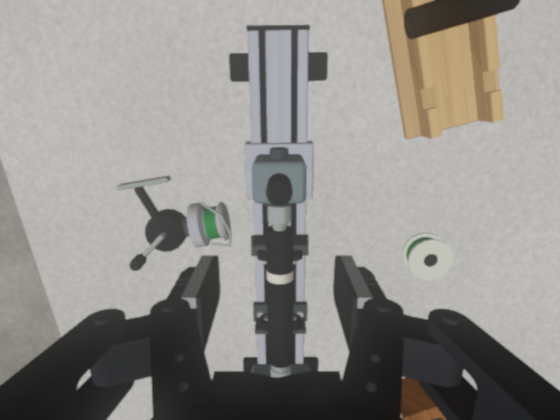

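View pics/z14.png

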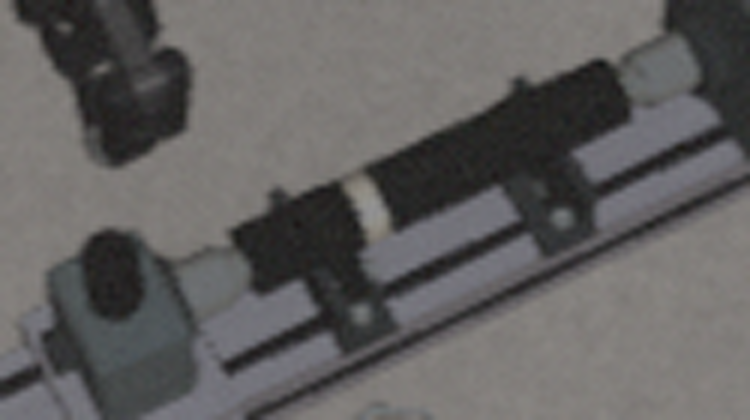

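carry_out:
  commands:
    - [0,2,2,0]
    - [0,4,4,0]
    - [0,6,6,0]
    - [0,7.5,8,0]
    - [0,7.5,9,0]
    - [0,7.5,9,0]
    - [0,7.5,9,0]
    - [0,7.5,9,0]

```text
time: 22.08
position: [0.6156, -0.0568, 0.1874]
tool_rot: [[-0.994, 0.109, 0.002], [0.109, 0.994, -0.0], [-0.002, -0.0, -1.0]]
wrist_force: [0.5, -0.3, 1.1]
opening: 0.603
```

```bash
python3 - <<'E'
from h import *
delta([.45,.24,.28])
M=camera_model('wrist'); im=save('wrist','w15')
for n,z in [('tail_tip',.095),('grip',.095),('grip_ring',.095)]:
   for q in spot_point(n,'wrist')[:1]: print(n,q['p'],q['centre'],pix2z('wrist',q['centre'],z))
np.savez('M15.npz',**M)
print(M['extrinsics'])
x=im[180:300,230:320].min(2); c=x[:,40:56].mean(1); print([(i+180,int(v)) for i,v in enumerate(c) if v>60][:60])
cv2.imwrite('pics/z15.png',cv2.resize(cv2.imread('pics/w15.png')[130:310,200:360],None,fx=3.3,fy=3.3,interpolation=cv2.INTER_CUBIC))
E
```

```text
t 22.0833 pos [ 0.6156 -0.0568  0.1874] open 0.6025724603893152 F [ 0.5235 -0.2873  1.0605] j6 -0.27908881186460055
shift cm [19.675  27.6977 -9.2942] turn 0
tail_tip 0.92 [278.9, 186.5] [ 0.6131 -0.0735  0.095 ]
grip 0.69 [276.2, 186.8] [ 0.6148 -0.0734  0.095 ]
grip_ring 0.88 [279.0, 240.9] [ 0.6171 -0.0327  0.095 ]
[[-0.9941 -0.1034 -0.0342  0.608 ]
 [ 0.1088 -0.9518 -0.2868 -0.1296]
 [-0.0029 -0.2888  0.9574  0.3292]
 [ 0.      0.      0.      1.    ]]
[(180, 62), (181, 61), (182, 62), (183, 61), (184, 61), (185, 61), (186, 61), (187, 61), (188, 61), (189, 61), (190, 60), (191, 60), (192, 61), (193, 60), (194, 60), (195, 60), (196, 60), (197, 60), (198, 60), (217, 60), (218, 60), (220, 60), (221, 60), (222, 60), (223, 60), (224, 60), (225, 60), (226, 60), (227, 60), (228, 60), (229, 60), (230, 60), (231, 61), (232, 61), (233, 61), (234, 61), (235, 61), (236, 61), (237, 61), (238, 61), (239, 61), (240, 66), (241, 99), (242, 154), (243, 189), (244, 196), (245, 196), (246, 197), (247, 197), (248, 196), (249, 196), (250, 196), (251, 196), (252, 196), (253, 196), (254, 190), (255, 165), (256, 106), (257, 64), (258, 61)]
```

View pics/z15.png

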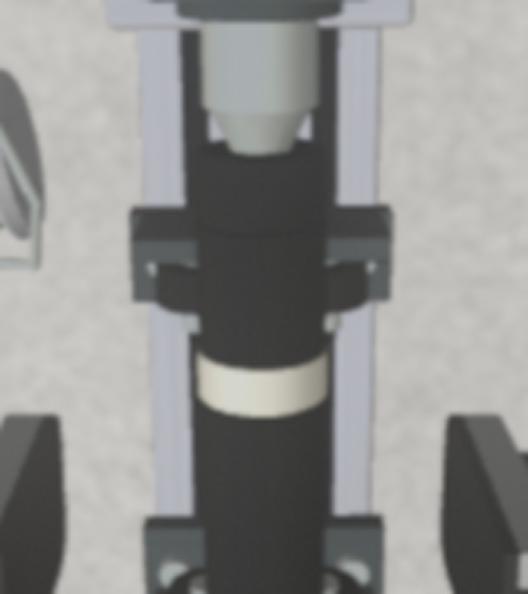

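```bash
python3 - <<'E'
from h import *
for r in (241.4,248.7,255.9): print(pix2z('wrist',(279.4,r),.109))
L=np.load('lathe.npz'); print(L['mid']-.03*L['u'])
E
```

```text
[ 0.6163 -0.0381  0.109 ]
[ 0.6169 -0.0327  0.109 ]
[ 0.6174 -0.0273  0.109 ]
[ 0.6163 -0.0358  0.095 ]
```

carry_out:
  commands:
    - [0,0,-3,0]
    - [1,1,-6,0]
    - [3,3,-9,0]
    - [5,6,-10.3,0]
    - [7,9,-10.3,0]
    - [9,12,-10.3,0]
    - [11,15,-10.3,0]
    - [13,18,-10.3,0]

```text
time: 22.95
position: [0.5043, 0.1379, 0.2905]
tool_rot: [[-0.994, 0.109, 0.002], [0.109, 0.994, 0.001], [-0.002, 0.001, -1.0]]
wrist_force: [1.0, 0.7, -0.4]
opening: 0.597
```

carry_out:
  commands:
    - [2,2,0,0]
    - [4,4,0,0]
    - [6,7,0,0]
    - [7.5,9,0,0]
    - [8.4,10.5,0,0]
    - [8.4,10.5,0,0]
    - [8.4,10.5,0,0]
    - [8.4,10.5,0,0]

```text
time: 23.62
position: [0.4333, 0.25, 0.2899]
tool_rot: [[-0.994, 0.109, 0.0], [0.109, 0.994, 0.0], [-0.0, 0.0, -1.0]]
wrist_force: [-0.1, -0.0, 0.1]
opening: 0.596
```

```bash
python3 - <<'E'
from h import *
delta([.434,.25,.29])
im=save('wrist','w16')
for n,z in [('gauge',.01),('stand',0)]:
   for q in spot_point(n,'wrist')[:2]: print(n,q['p'],q['centre'],pix2z('wrist',q['centre'],z))
E
```

```text
t 23.6167 pos [0.4333 0.25   0.2899] open 0.5962354944905898 F [-0.1257 -0.0493  0.113 ] j6 -0.9573071227721501
shift cm [-0.0695  0.0101 -0.0137] turn 0
gauge 0.83 [276.3, 153.1] [0.4331 0.2357 0.01  ]
stand 0.67 [275.0, 160.0] [0.4358 0.2454 0.    ]
```

View pics/w16.png

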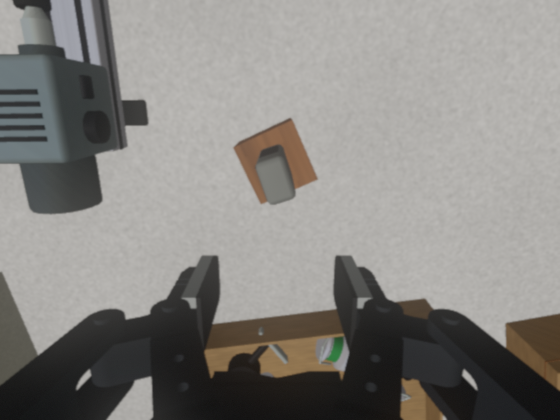

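```bash
python3 - <<'E'
from h import *
cv2.imwrite('pics/z16.png',cv2.resize(cv2.imread('pics/w16.png')[105:225,215:335],None,fx=5,fy=5,interpolation=cv2.INTER_CUBIC))
E
```

```text
(no output)
```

View pics/z16.png

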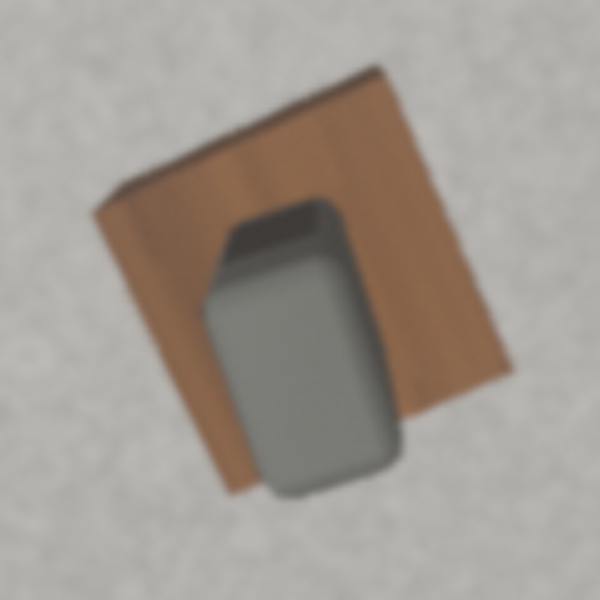

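```bash
python3 - <<'E'
from h import *
c=np.array([(256,166),(282,156),(295,195),(270.6,204.4)])
W=np.array([pix2z('wrist',q,.150) for q in c]); print(W,W.mean(0))
print('edges',[np.linalg.norm(W[i]-W[(i+1)%4]) for i in range(4)])
for a,b in ((0,3),(1,2)): d=W[b]-W[a]; print('long ang',np.degrees(np.arctan2(d[1],d[0])))
for a,b in ((0,1),(3,2)): d=W[b]-W[a]; print('short ang',np.degrees(np.arctan2(d[1],d[0])))
c=np.array([(234,147.6),(291.4,119.4),(317.4,179),(261.4,203.6)])
S=np.array([pix2z('wrist',q,.06) for q in c]); print(S,S.mean(0)); print([np.linalg.norm(S[i]-S[(i+1)%4]) for i in range(4)])
d=S[3]-S[0];print(np.degrees(np.arctan2(d[1],d[0])))
d=S[2]-S[1];print(np.degrees(np.arctan2(d[1],d[0])))
E
```

```text
[[0.4485 0.2247 0.15  ]
 [0.4263 0.2189 0.15  ]
 [0.4189 0.2528 0.15  ]
 [0.4403 0.2588 0.15  ]] [0.4335 0.2388 0.15  ]
edges [np.float64(0.022892182641540013), np.float64(0.03474078861195012), np.float64(0.022222040061696008), np.float64(0.03501982258351154)]
long ang 103.48305373208291
long ang 102.36345301758006
short ang -165.2206561366027
short ang -164.44468374336137
[[0.4765 0.2178 0.06  ]
 [0.4127 0.1954 0.06  ]
 [0.3905 0.2618 0.06  ]
 [0.455  0.283  0.06  ]] [0.4337 0.2395 0.06  ]
[np.float64(0.06769367224057057), np.float64(0.06998092490639064), np.float64(0.06796524377112578), np.float64(0.06862848236152738)]
108.25775546861922
108.48960317579528
```

```bash
python3 - <<'E'
from h import *
delta([.4335,.239,.18],[.968,.25])
E
```

```text
t 23.7667 pos [0.4335 0.2496 0.2896] open 0.599630133679326 F [0.4286 0.286  0.7524] j6 -0.957627786945635
shift cm [-0.1141 -1.0585 10.9606] turn -20.78350019408154
```

carry_out:
  commands:
    - [-0.1,-0.3,2,-5]
    - [-0.1,-0.6,4,-10]
    - [-0.1,-1,6,-15]
    - [-0.1,-1.1,8,-20]
    - [-0.1,-1.1,10,-20.8]
    - [-0.1,-1.1,11,-20.8]
    - [-0.1,-1.1,11,-20.8]
    - [-0.1,-1.1,11,-20.8]

```text
time: 24.43
position: [0.4334, 0.2392, 0.1797]
tool_rot: [[-0.968, -0.251, 0.0], [-0.251, 0.968, -0.001], [-0.0, -0.001, -1.0]]
wrist_force: [0.5, 0.1, 0.1]
opening: 0.6
```

```bash
python3 - <<'E'
from h import *
delta([.4335,.239,.10],[.968,.25])
im=save('wrist','w17')
E
```

```text
t 24.4333 pos [0.4334 0.2392 0.1797] open 0.599522085807072 F [0.5329 0.1257 0.1153] j6 -0.57997497600097
shift cm [-0.0021 -0.0152  7.9733] turn 0.05496490413636934
```

View pics/w17.png

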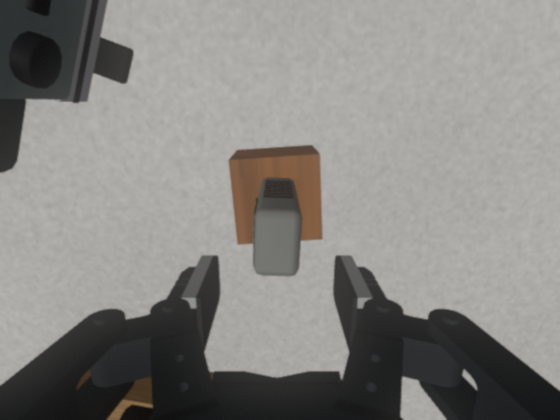

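carry_out:
  commands:
    - [0,0,2,0]
    - [0,0,4,0]
    - [0,0,6,0]
    - [0,0,7.5,0]
    - [0,0,8,0]
    - [0,0,8,0]
    - [0,0,8,0]
    - [0,0,8,0]

```text
time: 25.15
position: [0.4338, 0.2403, 0.101]
tool_rot: [[-0.968, -0.252, 0.002], [-0.252, 0.968, 0.002], [-0.003, 0.001, -1.0]]
wrist_force: [0.0, 0.2, 0.9]
opening: 0.6
```

carry_out:
  commands:
    - [0,0,0,0]
    - [0,0,0,0]
    - [0,0,0,0]
    - [0,0,0,0]
    - [0,0,0,0]
    - [0,0,0,0]
    - [0,0,0,0]
    - [0,0,0,0]
  claw: 1
  force: 60

```text
time: 25.82
position: [0.4334, 0.2398, 0.1006]
tool_rot: [[-0.968, -0.252, 0.001], [-0.252, 0.968, 0.001], [-0.002, 0.001, -1.0]]
wrist_force: [-1.1, -0.5, 6.6]
opening: 0.301
```

```bash
python3 - <<'E'
from h import *
delta([.4335,.239,.10],[.968,.25])
im=save('wrist','w18')
E
```

```text
t 25.8167 pos [0.4334 0.2398 0.1006] open 0.3012529239326859 F [-1.1442 -0.4686  6.6063] j6 -0.5796113954634131
shift cm [ 0.0083 -0.0825  0.0591] turn 0.13196239930141473
```

View pics/w18.png

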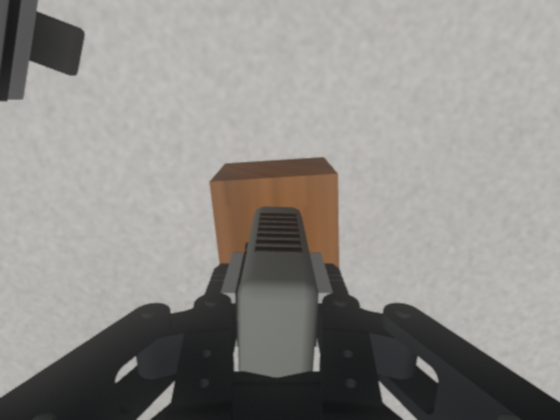

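carry_out:
  commands:
    - [0,0,-1,0]
    - [0,0,-3,0]
    - [0,0,-5,0]
    - [0,0,-8,0]
    - [0,0,-11,0]
    - [0,0,-14,0]
    - [0,0,-16,0]
    - [0,0,-17,0]

```text
time: 26.53
position: [0.4335, 0.24, 0.2722]
tool_rot: [[-0.968, -0.252, 0.003], [-0.252, 0.968, 0.003], [-0.004, 0.002, -1.0]]
wrist_force: [0.2, -0.5, -2.1]
opening: 0.302
```

```bash
python3 - <<'E'
from h import *
L=np.load('lathe.npz');u=L['u']
delta([.6168,-.033,.26],[u[1],-u[0]])
im=save('wrist','w19'); save('scene','sc19')
for c in ('scene','wrist'):
  for n in ('gauge_tip','gauge'):
    print(c,n,spot_point(n,c)[:2])
s=get_state();p=s['position'];print(proj('scene',p-[0,0,.0906]))
cv2.imwrite('pics/z19.png',cv2.resize(cv2.imread('pics/sc19.png')[60:220,220:420],None,fx=4,fy=3.7,interpolation=cv2.INTER_CUBIC))
E
```

```text
t 26.5333 pos [0.4335 0.24   0.2722] open 0.30233365411570284 F [ 0.2105 -0.5187 -2.0723] j6 -0.579535008302544
shift cm [-10.8562 -31.0396   1.191 ] turn 20.764958959664312
scene gauge_tip [{'centre': [338.0, 113.3], 'p': 0.62}]
scene gauge []
wrist gauge_tip [{'centre': [278.4, 210.6], 'p': 0.41}]
wrist gauge [{'centre': [276.1, 208.8], 'p': 0.63}]
[331.2313 116.7116]
```

View pics/w19.png

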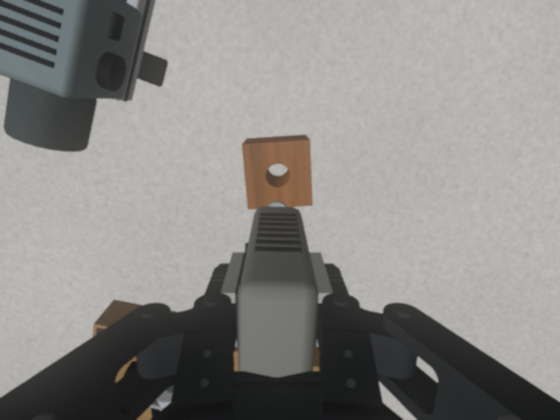

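View pics/z19.png

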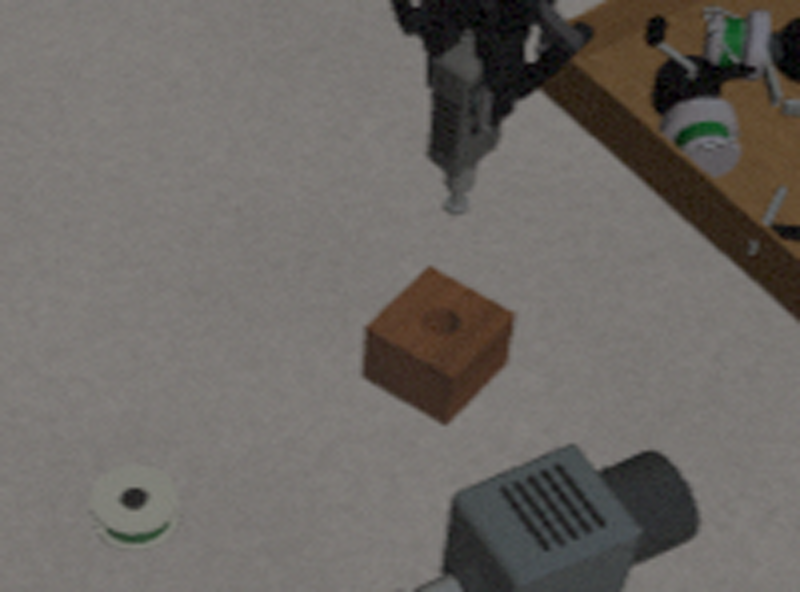

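carry_out:
  commands:
    - [-1,-3,0,3]
    - [-2.2,-6.5,0,6]
    - [-3.5,-10,0,9]
    - [-4.7,-13.5,0,12]
    - [-6,-17,0,15]
    - [-7.2,-20.5,0,18]
    - [-8.4,-24,0,20.8]
    - [-9.5,-27,0,20.8]

```text
time: 27.5
position: [0.5931, -0.0001, 0.2673]
tool_rot: [[-0.994, 0.111, -0.004], [0.111, 0.994, -0.001], [0.004, -0.001, -1.0]]
wrist_force: [0.3, 0.9, -1.5]
opening: 0.303
```

```bash
python3 - <<'E'
from h import *
L=np.load('lathe.npz');u=L['u']
delta([.6168,-.033,.24],[u[1],-u[0]])
E
```

```text
t 27.5 pos [ 0.5931 -0.0001  0.2673] open 0.3029121078336075 F [ 0.2716  0.8655 -1.5325] j6 -0.38336756544112577
shift cm [-2.7264 -3.0004  2.7209] turn -0.18947932059222694
```

carry_out:
  commands:
    - [-1,-1,0,0]
    - [-2,-2,0.5,0]
    - [-2.7,-3,1.5,0]
    - [-2.7,-3,2.2,0]
    - [-2.7,-3,2.7,0]
    - [-2.7,-3,2.7,0]
    - [-2.7,-3,2.7,0]
    - [-2.7,-3,2.7,0]

```text
time: 28.17
position: [0.6163, -0.0298, 0.2431]
tool_rot: [[-0.994, 0.107, 0.001], [0.107, 0.994, 0.0], [-0.001, 0.0, -1.0]]
wrist_force: [0.9, -0.5, -2.5]
opening: 0.299
```

```bash
python3 - <<'E'
from h import *
L=np.load('lathe.npz');u=L['u']
delta([.6168,-.033,.205],[u[1],-u[0]])
save('scene','sc20'); print(spot_point('gauge_tip','scene')[:2],spot_point('grip_ring','scene')[:2])
save('top','t20'); print(spot_point('gauge_tip','top')[:2],spot_point('grip_ring','top')[:2])
save('wrist','w20')
p=get_state()['position']; t=p-[0,0,.0906]; 
print('pred tip',proj('scene',t),proj('top',t),'ring top',proj('scene',[.6168,-.033,.109]),proj('top',[.6168,-.033,.109]))
for n,(a,b,c,d) in dict(sc20=(190,280,220,345),t20=(140,240,220,360)).items():
  cv2.imwrite(f'pics/z{n}.png',cv2.resize(cv2.imread(f'pics/{n}.png')[a:b,c:d],None,fx=5.5,fy=5.5,interpolation=cv2.INTER_CUBIC))
E
```

```text
t 28.1667 pos [ 0.6163 -0.0298  0.2431] open 0.29924364170288303 F [ 0.9147 -0.4687 -2.4836] j6 -0.32064930005040215
shift cm [-0.0749 -0.3122  3.8111] turn 0.04498644128787532
[{'centre': [291.2, 242.0], 'p': 0.61}, {'centre': [281.6, 231.5], 'p': 0.52}] [{'centre': [283.8, 244.4], 'p': 0.9}, {'centre': [292.9, 257.3], 'p': 0.6}]
[] [{'centre': [296.9, 191.3], 'p': 0.75}]
pred tip [279.569  232.0718] [300.1496 182.9341] ring top [278.9434 241.8086] [299.9089 187.6079]
```

View pics/zsc20.png

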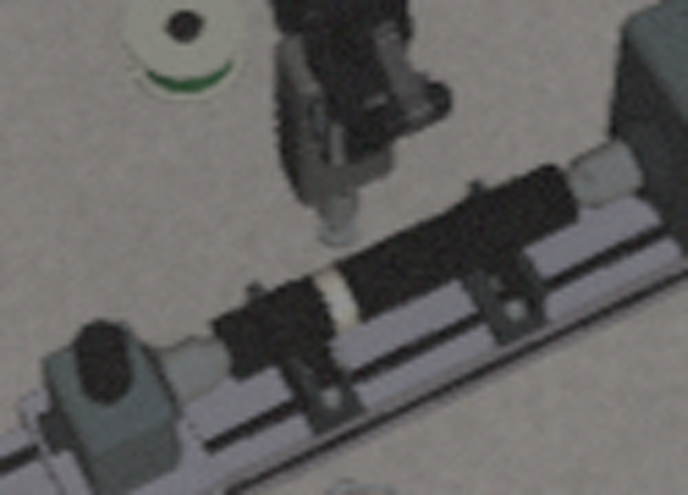

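View pics/zt20.png

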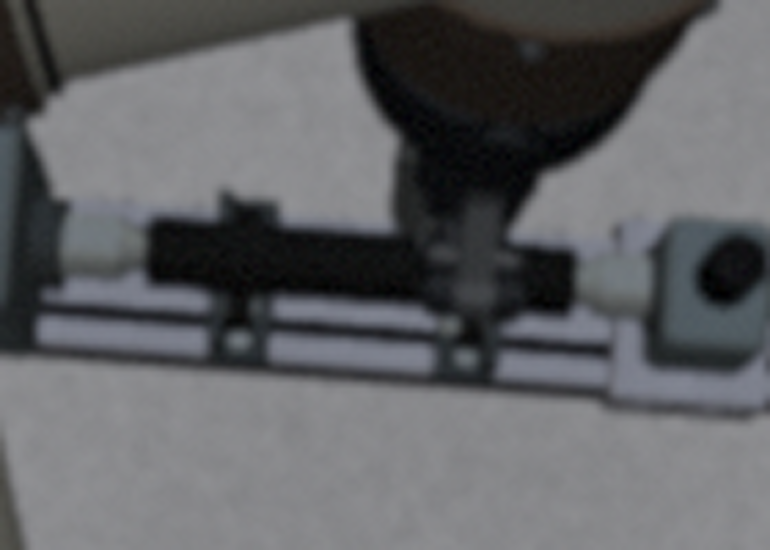

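View pics/w20.png

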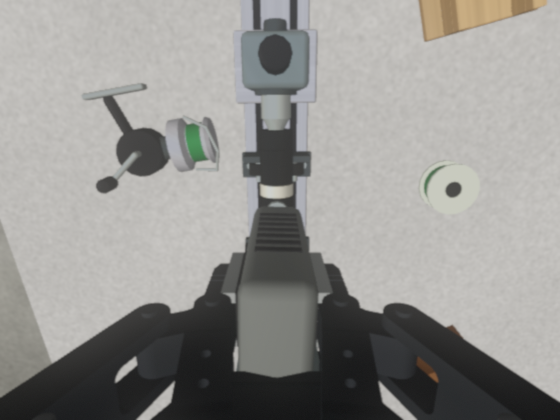

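carry_out:
  commands:
    - [0,-0.1,0.5,0]
    - [0,-0.27,1.5,0]
    - [0,-0.27,2.5,0]
    - [0,-0.27,3.2,0]
    - [0,-0.27,3.5,0]
    - [0,-0.27,3.5,0]
    - [0,-0.27,3.5,0]
    - [0,-0.27,3.5,0]

```text
time: 29.18
position: [0.6165, -0.0334, 0.2079]
tool_rot: [[-0.994, 0.108, 0.001], [0.108, 0.994, -0.0], [-0.001, -0.0, -1.0]]
wrist_force: [-0.2, 0.1, -0.8]
opening: 0.299
```

```bash
python3 - <<'E'
from h import *
L=np.load('lathe.npz');u=L['u']
delta([.6168,-.0325,.1926],[u[1],-u[0]])
save('scene','sc21'); save('top','t21'); save('wrist','w21')
F=[]
for i in range(6):
    get_image('top'); F.append(get_state()['wrist_force'])
print(np.mean(F,0),np.std(F,0),get_state()['position'])
cv2.imwrite('pics/zsc21.png',cv2.resize(cv2.imread('pics/sc21.png')[200:270,240:320],None,fx=9,fy=8.5,interpolation=cv2.INTER_CUBIC))
E
```

```text
t 29.1833 pos [ 0.6165 -0.0334  0.2079] open 0.2988685869795437 F [-0.2135  0.0948 -0.7614] j6 -0.3162887824756898
shift cm [-0.0169  0.089   1.5285] turn -0.03391171755339428
[-0.1836 -0.0098 -1.9495] [0.3258 0.3318 0.6981] [ 0.6161 -0.0333  0.2076]
```

View pics/zsc21.png

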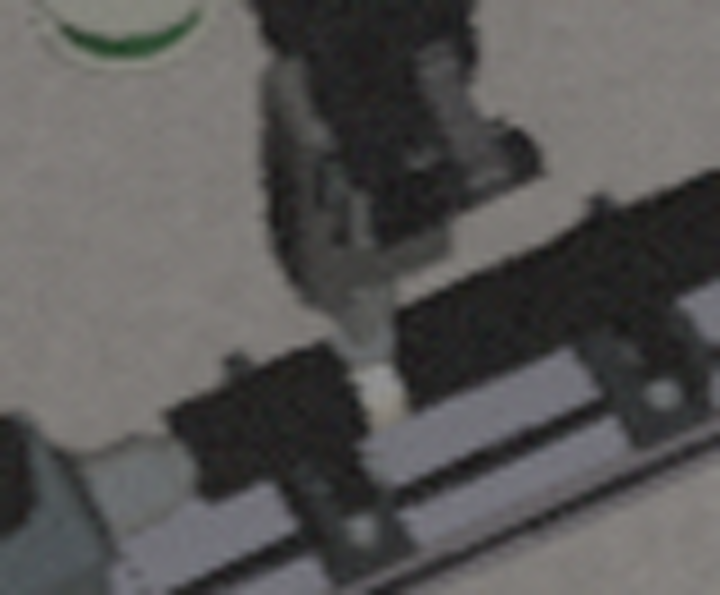

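View pics/w21.png

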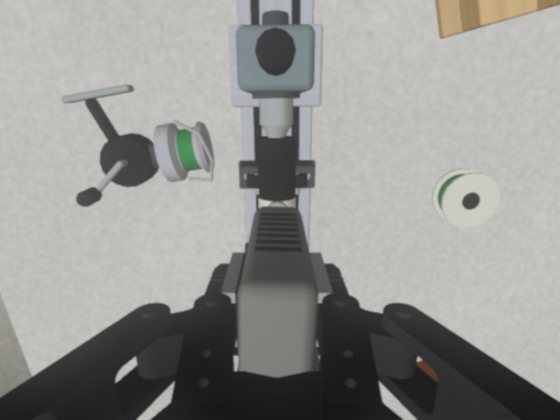

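carry_out:
  commands:
    - [0,0,0.2,0]
    - [0,0,0.4,0]
    - [0,0,0.6,0]
    - [0,0,0.8,0]
    - [0,0,0.8,0]
    - [0,0,0.8,0]
    - [0,0,0.8,0]
    - [0,0,0.8,0]

```text
time: 30.3
position: [0.6161, -0.0334, 0.1997]
tool_rot: [[-0.994, 0.108, 0.0], [0.108, 0.994, -0.0], [-0.0, -0.0, -1.0]]
wrist_force: [0.0, -0.1, 0.2]
opening: 0.3
```

```bash
cat > f.py <<'E'
from h import *
import sys
t=sys.argv[1]
save('scene','sc'+t); save('wrist','w'+t)
F=[];P=[]
for i in range(int(sys.argv[2])):
    get_image('top'); s=get_state(); F.append(s['wrist_force']);P.append(s['position'])
print(np.mean(F,0),np.std(F,0),np.mean(P,0),s['time'],s['opening'],s['moment'])
cv2.imwrite(f'pics/zsc{t}.png',cv2.resize(cv2.imread(f'pics/sc{t}.png')[200:270,240:320],None,fx=9,fy=8.5,interpolation=cv2.INTER_CUBIC))
cv2.imwrite(f'pics/zw{t}.png',cv2.resize(cv2.imread(f'pics/w{t}.png')[130:250,217:337],None,fx=5,fy=5,interpolation=cv2.INTER_CUBIC))
E
python3 f.py 22 10
```

```text
[-0.6485 -0.2006 -0.595 ] [0.3364 0.3388 0.2249] [ 0.6161 -0.0334  0.1995] 30.9 0.2960651222280574 [-0.0945  0.2343 -0.018 ]
```

View pics/zsc22.png

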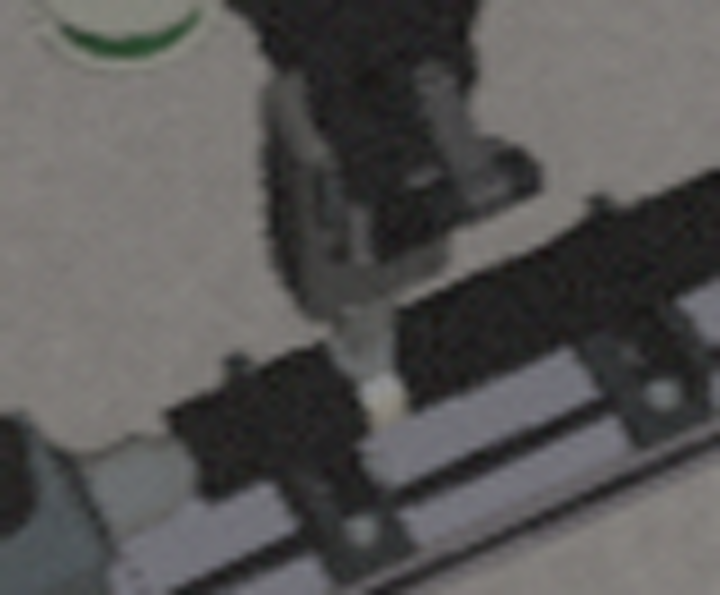

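View pics/zw22.png

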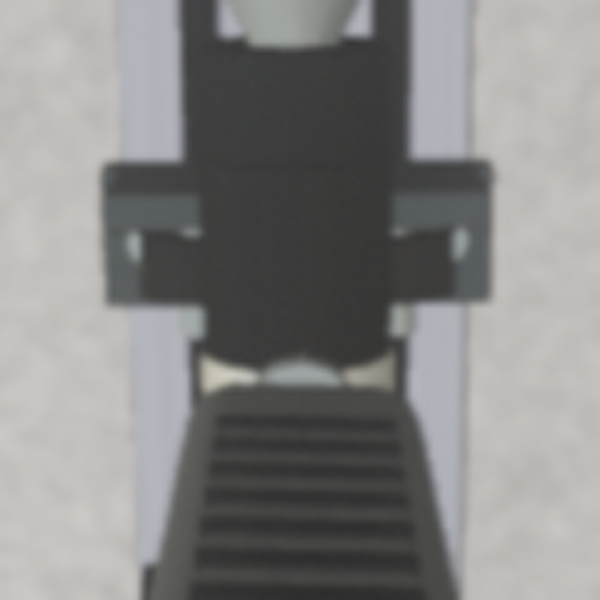

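carry_out:
  commands:
    - [0,0,0.1,0]
    - [0,0,0.2,0]
    - [0,0,0.3,0]
    - [0,0,0.4,0]
    - [0,0,0.5,0]
    - [0,0,0.6,0]
    - [0,0,0.6,0]
    - [0,0,0.6,0]

```text
time: 31.57
position: [0.6162, -0.0334, 0.1936]
tool_rot: [[-0.994, 0.108, 0.0], [0.108, 0.994, -0.0], [-0.0, -0.0, -1.0]]
wrist_force: [-1.0, 0.1, 1.7]
opening: 0.302
```

```bash
python3 f.py 23 16
```

```text
[-0.6803 -0.2496  1.0664] [0.6041 0.3936 0.5675] [ 0.6162 -0.0334  0.1936] 32.4667 0.2970326896357573 [-0.1262  0.1962  0.0378]
```

View pics/zsc23.png

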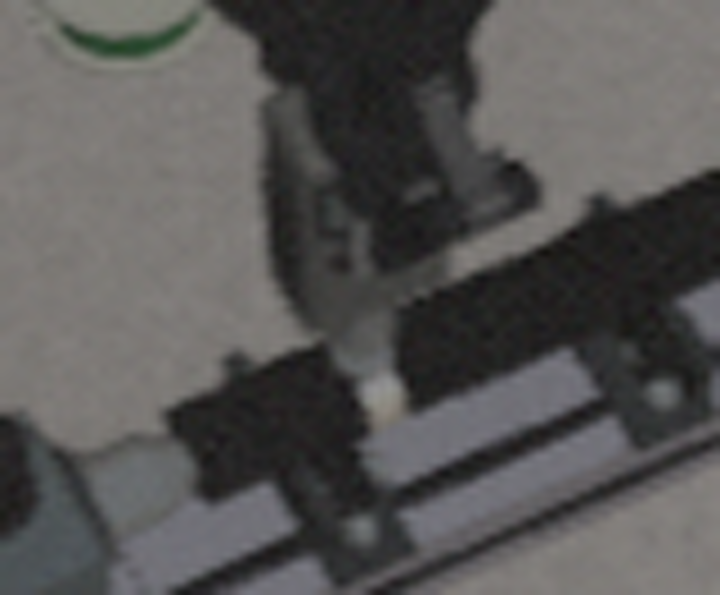

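View pics/zw23.png

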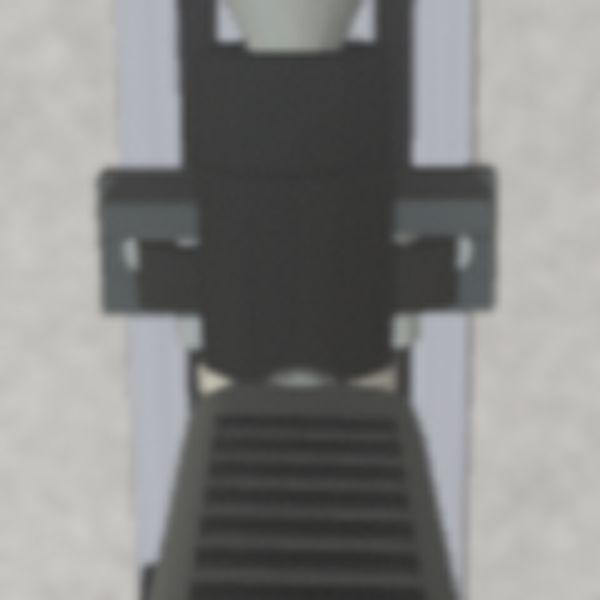

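carry_out:
  commands:
    - [0,0,0.04,0]
    - [0,0,0.08,0]
    - [0,0,0.08,0]
    - [0,0,0.08,0]
    - [0,0,0.08,0]
    - [0,0,0.08,0]
    - [0,0,0.08,0]
    - [0,0,0.08,0]

```text
time: 33.13
position: [0.6162, -0.0334, 0.1927]
tool_rot: [[-0.994, 0.108, 0.0], [0.108, 0.994, -0.0], [-0.0, -0.0, -1.0]]
wrist_force: [-1.4, -0.1, 2.5]
opening: 0.298
```

```bash
python3 f.py 24 20; cp pics/sc24.png pics/fin.png
```

```text
[-0.4905 -0.0882  1.5884] [0.5447 0.3753 0.4526] [ 0.6162 -0.0334  0.1927] 34.2333 0.2969724909394592 [-0.0832  0.1    -0.0363]
```

View pics/fin.png

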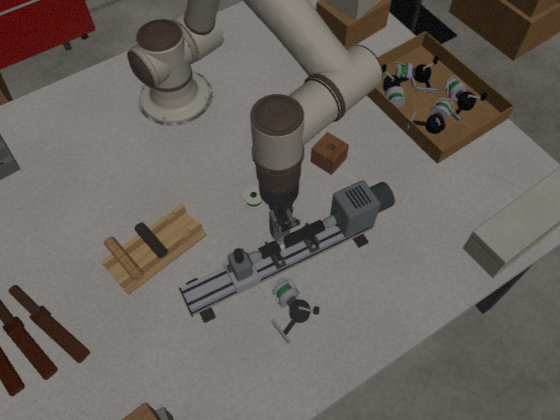

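```bash
python3 -c "
from station import *
print(finish_job())"
```

```text
the job is handed in; nothing more can be done
None
```

I handed the job in at about 34 s. The grip is on both lathe cones and the gauge is held on the painted ring.

- **Grip:** I laid the long ringed grip on the rests about 14 mm short of its final place. I then pushed the tailstock in by its handle about 52 mm. The push force rose from about 5 N to 13 N, and the pictures show the tail cone inside the bore and the head cone up against the other end. I then let go of the handle.
- **Gauge:** I lifted the gauge from its block and pressed it upright on top of the grip. In the wrist picture the foot is on the ring, within about 1 to 1.5 mm along the grip and 0.5 mm sideways.
- **Foot travel:** By the tool height the foot is in about 7 mm. The force rise of about 3.5 N suggests about 7.8 mm. The two differ by under 1 mm, and the force readings are noisy by about ±0.5 N.
- **Camera differences:** The scene camera put the lathe 2 to 4 pixels off from the wrist camera (1 pixel is about 2 mm there). I relied on the wrist camera for positions.
- **Other things:** The other two grips, the spool and the reel look untouched in the last picture.

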